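# Refit the lift-off guard of a sample press and pump the die up tight

### The arm

A 7-joint arm with a two-finger parallel gripper is mounted at the origin on a cart in front of the work surface, level with it; the furniture and walls round the work are solid. World frame = base frame: x ahead of the robot, y to its left, z up, the work surface at z = 0. Lengths are in m, angles in rad, forces in N, time in s.
With the tool pointing down it reaches from about 0.425 to 0.875 m from the base axis. Payload 8.4 kg.
Tool frame: the origin (TCP) lies on the centre line of the jaws, within the pads' length; the fingertips stand 8 mm ahead of it and the grasp point (between the pads) lies 11 mm behind it; z points along the fingers, y is the direction in which the jaws open and shut (so a half turn about z gives the same grasp; the last joint's range is limited). The gripper opens to 87 mm and grips with 3 to 60 N. Pads are 19 mm wide; open, the fingers measure 117 mm over their backs; the gripper's body (75 mm by 190 mm) begins 51 mm behind the grasp point.
Start: joints at [-1.235, 0.333, 0.04, 1.465, -0.013, 1.343, -0.059], TCP at [0.274, 0.589, 0.202] pointing down, gripper open.
Joint ranges: [-2.58, 2.58], [-0.38, 2.09], [-1.3, 1.39], [0.25, 2.4], [-1.5, 4.64], [0.08, 2.09], [-2.65, 2.65]. Speed limits (rad/s): [2.22, 2.22, 2.79, 2.79, 3.14, 3.14, 3.14].

### API

Orientations are given as [roll, pitch, yaw] about the fixed x, y, z axes, in that order (R = Rz(yaw) Ry(pitch) Rx(roll)).
In Python, from bench import r gives the robot as it stands. The module is installed in compiled form; this text tells all that it offers.
- The arm moves only by the tool step_arm, never from a script. Its argument "commands" is a list that holds one entry, the list of rows, each a list of 4 numbers: the shift along the tool's x, y, z in m, then the turn about the tool's z in degrees. In form: [[[x, y, z, yaw], ...]]. A call has 1 to 20 rows; each row is the pose to reach, as a shift and turn from the pose commanded when the call began, along the tool's axes at that moment; what a row does not reach only later rows make up. A row lasts 1/8 s, in which the tool goes at most 62.5 mm and 10.7 degrees, less where a joint would pass 70% of its speed; a pose out of reach is approached as far as the arm can. A call with a gripper value outside its range is refused whole. "hand" is the closure in counts, from 0 (fully open) to 255 (shut), set as the call begins (left out, the last holds). The fingers move at their own pace and stop on an object; "newtons" is the grip in N (left out, the last holds). Time passes only in rows, so rows that repeat a pose let the fingers close. It gives the time, the measured TCP pose, the force and the opening at its end, in the units of the state.
- r.observe(): the state, without advancing time (a new reading comes with each control period).
- r.read_camera(name): name is "side" or "top"; returns a dict with "pixels" (480x640x3 uint8, blue, green, red), "z_map" (480x640 float32, m along the optical axis (not along the pixel's ray), 0 where there is no reading), "fx", "fy", "cx", "cy" (pixels), "k1" (the pictures are not rectified: a ray, as slopes to the right and down, at radius r is drawn at 1 + k1 r^2 times it, then the intrinsics apply), "xyz" and "orientation" of the camera in the world. Camera axes: x right, y down, z forward; pixel columns grow to the right and rows downward; lengths in m; the calibration is good to about 2 mm. A picture is of the moment at which its call begins.
- r.finish_job(): hands the job in, once; it reports no verdict.
The state is a dict: "time_s": time; "joint_pos": joint angles; "dq": joint speeds; "joint_efforts": joint torques, N m; "eef_pos": TCP position; "tool_rot": TCP orientation; "contact_force": force on the tool from outside, world axes, zero at the start; "moment": the same for the moment, N m; "grip_width": finger opening in m.
Only numpy, scipy, OpenCV 4.12 (cv2) and the standard library are available. Lean on these libraries where they do the work, as an engineer would, in place of code of your own. Each camera call takes 0.05 s, during which the arm holds its last target.

### The job

Put the loose yellow guard back on the sample press: lower both of its hinge knuckles fully onto the two upright pins, then swing it shut against the bumper. Only once the guard is shut, pump the hand lever until the die is pressed up against the upper plate, and let the lever come back up. Keep the guard upright and leave the other things on the table where they are.

Things in the scene. Friction and masses are not known exactly. Their poses are not given: they have to be found in the camera images.
- press: Grey-blue bench press, fixed. Origin on the table under it; -x is its front (facing the robot), +y its left, z up. In mm in its axes: base x -95 to 75, y -85 to 95, top z 70; crosshead x -85 to 55, y -65 to 95, top z 245; black handwheel radius 43 at x -5, y 5, up to z 290. Hinge pins at the left front corner; pump lever at the right side, y -140. Its yaw is within 0.2 rad.
- guard: Loose yellow L-shaped guard, clear windows, 0.42 kg, 165 mm tall, stands upright. Origin on its hinge axis, level with its lower edge; z up. In mm: main panel x -6 to 6 from y -16 to y -166 (free edge), outer face to -x; at the free edge a side wing runs back to x +74. Centre of mass x 10, y -100, z 84. Shut, its axes are parallel to the press's; opened by an angle A its yaw is the press's minus A (A 0 to 2 rad).
- pin_low (a point): Foot of the lower hinge pin, on the lug that carries the knuckle, 95 mm above the table; at x -115, y 85 mm in the press's axes. The pin is 8 mm thick and stands 22 mm up from here, the last 7 mm tapered. The guard has about 1.2 mm of play round the pins: it sags up to 0.03 rad when let go, and stays at the angle where it is left.
- pin_top (a point): Foot of the upper hinge pin, straight above the lower one, 208 mm above the table; same pin.
- knuckle_low (a point): Centre of the lower mouth of the guard's lower knuckle (guard axes x 0, y 0, z 15 mm); it comes to lie on pin_low. Both knuckles are dark steel, outer radius 10.5 mm, 22 mm high, with a vertical through hole 10.4 mm wide.
- knuckle_top (a point): Centre of the lower mouth of the guard's upper knuckle (guard axes x 0, y 0, z 128 mm); it comes to lie on pin_top.
- guard_rail (a point): Top of the guard's top rail nearly above its centre of mass (guard axes x 0, y -95, z 165 mm): the place to grasp, from above, across the rail's 12 mm thickness (along the guard's x). The rail is 20 mm high and runs along the whole panel.
- guard_corner (a point): Middle of the guard's free corner post (guard axes x 0, y -160, z 100 mm). With the guard shut its x in the press's axes is -115 mm; there the panel's inner face meets the round rubber bumper at x -109, y -50, z 235 mm of the press.
- pump_lever (a joint): Angle of the pump lever in rad: 0 = up at rest (38 degrees above level, pointing to the press's front), 0.52 = down at its stop (8 degrees above level). A spring brings it back up; at the grip it takes about 6 N at first, 12 N at the stop. A full stroke lifts the ram 5 mm, part strokes less; the ram stays up between strokes, and further strokes at the top do no harm.
- lever_pivot (a point): Pivot of the pump lever, 66 mm above the table at x -15, y -140 mm in the press's axes. The lever swings in the press's x-z plane.
- lever_grip (a point): Centre of the lever's black round grip, 185 mm from the pivot along the lever; the grip is 25 mm thick and runs from 140 to 225 mm from the pivot. Press it down from above.
- ram (a joint): Height of the ram with the steel pellet die on it, in m: 0 = lowest, 0.018 = the die's top is pressed against the upper plate (end of travel). It starts 0.001 to 0.005.
- weight_200: Brass check weight, 29 mm wide, 30 mm high, bystander; origin under its centre.
- weight_100: Brass check weight, 23 mm wide, 24 mm high, bystander; origin under its centre.
- vial_white: White sample vial, 26 mm wide, 52 mm high, bystander; origin under its centre.
- loupe: Black watchmaker loupe, 38 mm wide, 30 mm high, bystander; origin under its centre.

How it is judged:
On the way, in this order (a step that is already met when the one before it is completed fails the run):
1. the guard hangs on both pins, fully down (horizontal distance between knuckle_low and pin_low below 0.005 m and horizontal distance between knuckle_top and pin_top below 0.005 m and z of knuckle_low in the frame of pin_low below 0.005 m and z of knuckle_top in the frame of pin_top below 0.005 m and angle between guard's own z axis and vertical below 0.08 rad), for 0.2 s.
2. the guard is swung shut and let go (all of step 1 and x of guard_corner in the frame of press above -0.129 m and angle between the x axis of guard and the x axis of press, either way round below 0.1 rad and contact force between the fingers and guard below 0.5 N), for 0.2 s.
3. the die is pumped up against the upper plate (value of joint ram above 0.0172 m), for 0.1 s.
At the end, for the whole second after the job is handed in: The guard hangs on both pins (knuckles within 5 mm of the pins' feet, upright within 0.08 rad), is shut (free corner within 14 mm of flush, within 0.10 rad of the press's front) and still; the die is up against the upper plate (ram at 17.2 of 18 mm or more) and the lever is back up (below 0.05 rad) (all of step 1 and x of guard_corner in the frame of press above -0.129 m and angle between the x axis of guard and the x axis of press, either way round below 0.1 rad and value of joint ram above 0.0172 m and value of joint pump_lever below 0.05 rad and linear speed of guard below 0.02 m/s); the robot touches nothing.
It fails at once if the lever is pumped (beyond 0.2 rad) while the guard is not hung and shut (value of joint pump_lever above 0.2 rad and not ((horizontal distance between knuckle_low and pin_low below 0.005 m and horizontal distance between knuckle_top and pin_top below 0.005 m and z of knuckle_low in the frame of pin_low below 0.005 m and z of knuckle_top in the frame of pin_top below 0.005 m and angle between guard's own z axis and vertical below 0.08 rad) and (x of guard_corner in the frame of press above -0.129 m and angle between the x axis of guard and the x axis of press, either way round below 0.1 rad))).
It fails at once if the guard is tipped by more than 0.5 rad (angle between guard's own z axis and vertical above 0.5 rad).
It fails at once if another loose thing on the table is moved by more than 30 mm (distance of any of weight_200, weight_100, vial_white, loupe from where it was at the start of the episode above 0.03 m).
It also fails if it takes over 69 s, if anything falls off the work surface, if the arm or the gripper's body presses on something with over 40 N, if the wrist force passes 120 N, or if a joint passes its speed limit or range.

## Working session

There is one attempt and no reset: what is moved stays moved. The work goes in short steps, Python scripts to look and compute and a tool call to move; the robot and the scene stay as the last step left them, time stands still between calls to the robot, and variables do not carry over. Pictures are saved under pics/ and viewed, and the job is handed in when it is done.

Besides the shell and the picture viewer there is one more tool, called after "Request:" in YAML: its name, and indented under it one key for each argument. step_arm: Moves the arm, as the interface text tells. Its arguments: {"type":"object","properties":{"commands":{"type":"array"},"hand":{"type":"number"},"newtons":{"type":"number"}},"required":["commands"]}

```bash
mkdir -p pics
cat > h.py <<'E'
import numpy as np, cv2
from scipy.spatial.transform import Rotation as R
from bench import r
def snap(n,tag):
    c=r.read_camera(n); cv2.imwrite(f'pics/{tag}.png',c['pixels']); 
    np.savez(f'pics/{tag}.npz',**{k:np.array(v) for k,v in c.items()}); return c
def load(tag): return {k:v for k,v in np.load(f'pics/{tag}.npz').items()}
def camR(c):
    o=np.array(c['orientation'])
    return R.from_euler('xyz',o).as_matrix() if o.size==3 else o.reshape(3,3)
def K(c): return np.array([[c['fx'],0,c['cx']],[0,c['fy'],c['cy']],[0,0,1.]])
def rays(c,uv):
    uv=np.array(uv,float).reshape(-1,1,2)
    # drawn = s*(1+k1 r^2)
    p=cv2.undistortPointsIter(uv,K(c),np.array([float(c['k1']),0,0,0]),None,None,(3,50,1e-10)).reshape(-1,2)
    return np.c_[p,np.ones(len(p))]
def depthpts(c,uv):
    uv=np.array(uv).reshape(-1,2); ra=rays(c,uv); z=c['z_map'][uv[:,1].astype(int),uv[:,0].astype(int)]
    return (ra*z[:,None])@camR(c).T+np.array(c['xyz'])
def onplane(c,uv,h):
    d=rays(c,uv)@camR(c).T; o=np.array(c['xyz']); t=(h-o[2])/d[:,2]; return o+d*t[:,None]
def proj(c,P):
    Q=(np.array(P,float).reshape(-1,3)-np.array(c['xyz']))@camR(c)
    s=Q[:,:2]/Q[:,2:]; s=s*(1+float(c['k1'])*(s**2).sum(1,keepdims=True)); return s*[c['fx'],c['fy']]+[c['cx'],c['cy']]
def cloud(c):
    v,u=np.mgrid[0:480,0:640]; uv=np.c_[u.ravel(),v.ravel()]
    return depthpts(c,uv).reshape(480,640,3)
E
python3 - <<'E'
from h import *
print(r.observe())
for n in('side','top'):
    c=snap(n,n+'0'); print(n,c['xyz'],c['orientation'],c['fx'],c['cx'],c['cy'],c['k1'],(c['z_map']>0).mean())
E
```

```text
{'time_s': 0.0, 'joint_pos': array([-1.2352273 ,  0.33392788,  0.03985578,  1.46626899, -0.01342533,
        1.34329916, -0.05849709]), 'dq': array([-0.00211386,  0.00162159, -0.00040952, -0.00118141,  0.00066272,
       -0.00031396,  0.00024537]), 'joint_efforts': array([-8.29484652e-04, -6.56353283e+01,  1.33491028e+00, -4.03791940e+01,
       -5.96199464e-02,  4.48615977e-02,  1.90004021e-04]), 'eef_pos': array([0.27357846, 0.58906747, 0.20154919]), 'tool_rot': array([-3.13995705e+00,  8.12495518e-05,  2.70682069e+00]), 'contact_force': array([-1.7327921 ,  0.11921057, -0.64473877]), 'moment': array([ 0.03533157, -0.03682824, -0.00663929]), 'grip_width': 0.08694680139545215}
side [ 0.11208327 -1.03291285  0.76964233] [-2.09337812 -0.01704229 -0.35067186] 583.6031526597361 309.57873850052465 243.93705069660504 0.0017114473660246792 0.996064453125
top [ 0.31934823 -0.01951279  1.39498086] [-3.00998368e+00 -2.25850206e-03 -1.55133223e+00] 583.1038637708788 316.06317215569123 243.82889147093346 -0.058600474514072874 0.9959798177083333
```

View pics/side0.png

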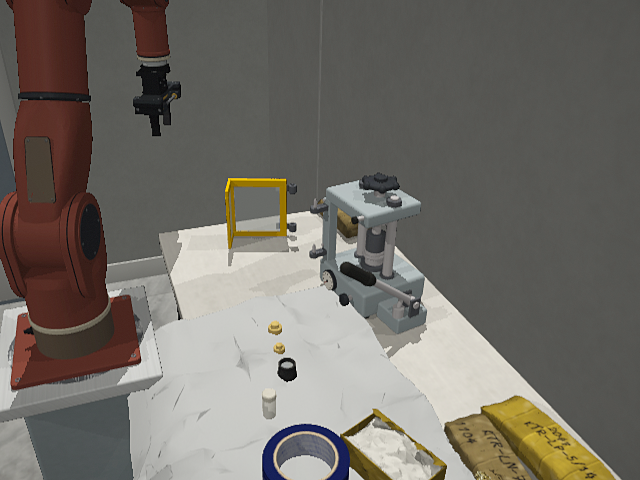

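View pics/top0.png

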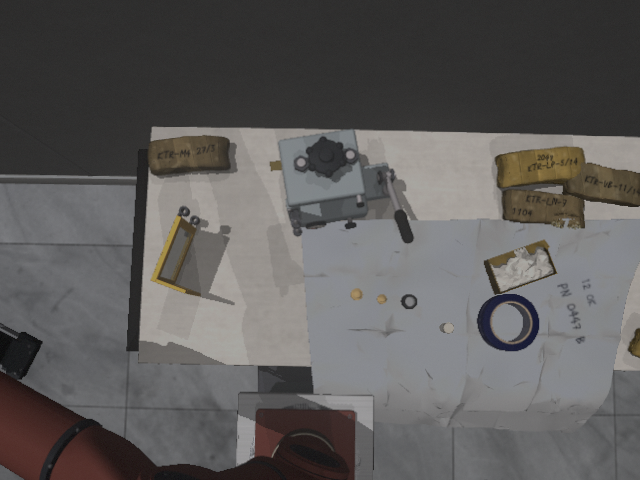

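Run:
```python
from h import *
c=load('top0')
im=c['pixels']
a=cv2.resize(im[190:320,130:260],None,fx=6,fy=6,interpolation=cv2.INTER_CUBIC)[:600,:]
b=cv2.resize(im[120:250,270:420],None,fx=5,fy=5,interpolation=cv2.INTER_CUBIC)[:600,:800]
cv2.imwrite('pics/a.png',a);cv2.imwrite('pics/b.png',b)
s=load('side0')['pixels']
cv2.imwrite('pics/c.png',cv2.resize(s[165:300,215:345],None,fx=5,fy=5,interpolation=cv2.INTER_CUBIC)[:600])
cv2.imwrite('pics/d.png',cv2.resize(s[165:335,300:440],None,fx=3.5,fy=3.5,interpolation=cv2.INTER_CUBIC)[:600])
P=cloud(c)
hsv=cv2.cvtColor(im,cv2.COLOR_BGR2HSV)
for k in range(190,310,8): print(k,[round(float(P[k,x,2])*1000) for x in range(146,240,6)])
```

```text
190 [-126, 2, 1, -4, 1, 3, -5, -6, -1, 3, -2, 3, -4, 1, 0, -4]
198 [-136, -4, -3, -4, -2, -3, 0, -2, 5, 4, 1, -1, 2, 3, 5, -4]
206 [-2, 0, 3, -6, 0, 1, 149, 0, -2, 0, 3, 0, -2, -2, -5, -5]
214 [2, 3, 0, -4, 0, 1, 150, 135, 2, -3, 3, 0, 2, 1, -1, 5]
222 [3, 0, 1395, 2, 1, 170, 141, 99, 41, -2, -2, -1, 4, 0, -3, -1]
230 [-3, -1, -1, -2, 162, 160, 99, 67, 21, 4, -5, -1, -1, 1, 1, 3]
238 [-3, 1, 8, 4, 165, 122, 77, 29, -1, -1, -4, 1, 1, 4, -1, 1]
246 [4, 5, 4, 165, 156, 102, 46, 12, -1, -2, 0, 3, 3, 1, -3, 3]
254 [-2, -2, 6, 166, 119, 77, 24, 0, 2, 3, 1, 1, 2, 0, 1, -3]
262 [0, -7, 164, 158, 96, 49, 12, 2, -2, -2, 2, 0, -2, -2, 2, -6]
270 [1, -4, 166, 116, 72, 16, 2, -8, 1, -1, -2, -4, 3, 1, 2, -3]
278 [0, 167, 150, 104, 42, 5, -5, -4, 1, 2, 2, 0, 1, 0, 3, 0]
286 [3, -2, 2, 7, 162, 168, 4, -1, 2, 6, 0, 0, 0, -2, -4, 0]
294 [-8, 0, -5, 4, 0, 4, -2, 1, 76, 14, -5, 1, 0, 2, 1, -4]
302 [-6, 3, -5, 4, -2, -2, -2, 4, 0, 2, -3, -1, 0, -1, 2, -3]
```

View pics/a.png

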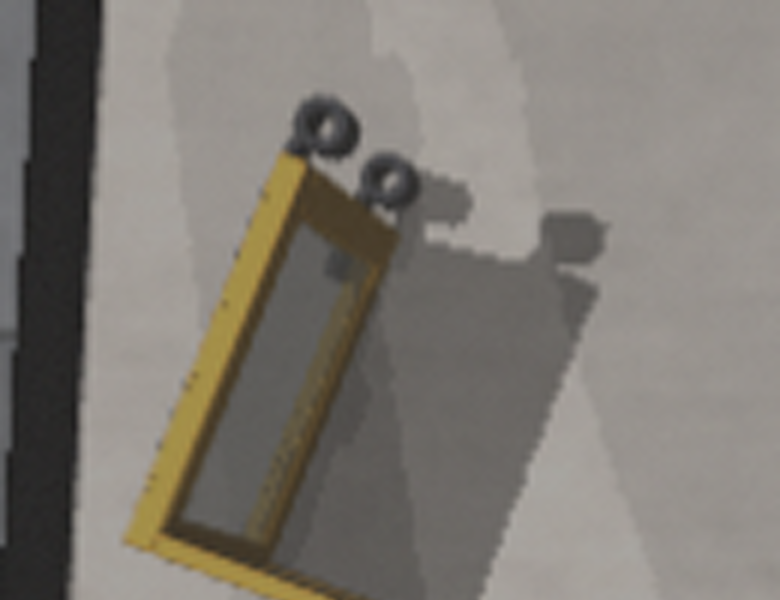

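View pics/b.png

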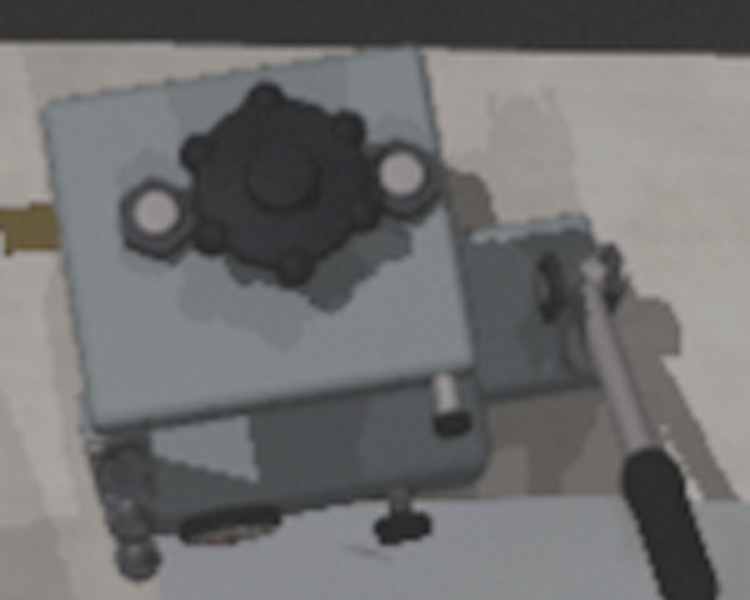

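View pics/c.png

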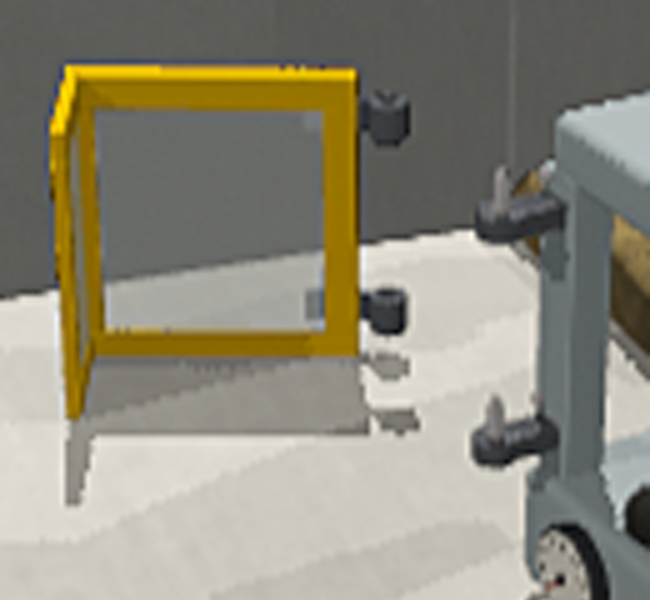

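View pics/d.png

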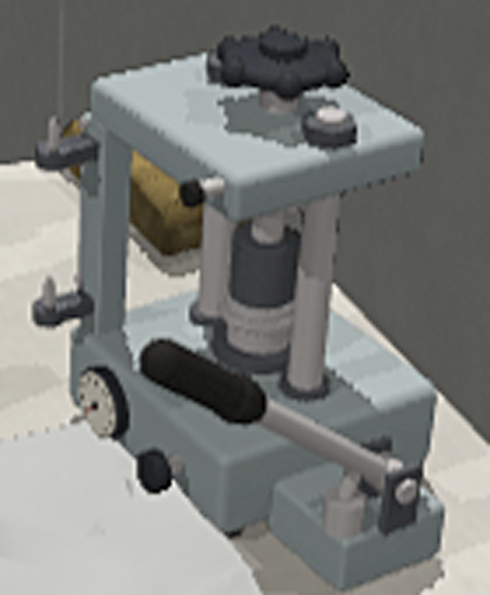

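Run:
```python
from h import *
c=load('top0'); im=c['pixels']; hsv=cv2.cvtColor(im,cv2.COLOR_BGR2HSV); P=cloud(c)
y=((hsv[...,0]>15)&(hsv[...,0]<35)&(hsv[...,1]>110)&(P[...,2]>.156)&(P[...,2]<.175)).astype(np.uint8)
y[:, 260:]=0
v,u=np.nonzero(y); Q=onplane(c,np.c_[u,v],.165)[:,:2]
print(len(Q),Q.min(0),Q.max(0))
# panel: dominant line by fitLine robust
vx,vy,x0,y0=cv2.fitLine(Q.astype(np.float32),cv2.DIST_HUBER,0,.002,.001).ravel()
for it in range(4):
    d=np.array([vx,vy]); n=np.array([-vy,vx]); e=(Q-[x0,y0])@n
    m=np.abs(e-np.median(e))<.009 
    vx,vy,x0,y0=cv2.fitLine(Q[m].astype(np.float32),cv2.DIST_L2,0,.001,.001).ravel()
t=(Q[m]-[x0,y0])@d
print('line',d,(x0,y0),'t',t.min(),t.max(),'e',e[m].min(),e[m].max(), 'yaw(guard)',np.arctan2(d[0],-d[1]) , m.sum())
for tag,a in(('p',t.min()),('q',t.max())): print(tag,np.array([x0,y0])+d*a)
# wing
m2=((Q-[x0,y0])@n); print('wing offs',m2.min(),m2.max())
# knuckle top dark pixels
dk=((hsv[...,2]<95)&(P[...,2]>.135)&(P[...,2]<.165)).astype(np.uint8); dk[:,260:]=0;dk[:200]=0;dk[225:]=0
v,u=np.nonzero(dk); print(len(u),u.min(),u.max(),v.min(),v.max()); print('ktop',onplane(c,[[u.mean(),v.mean()],[(u.min()+u.max())/2,(v.min()+v.max())/2]],.15))
print('ring by eye',onplane(c,[[130+327/6-.42,190+128/6-.42]],.15))
# press crosshead
pz=((P[...,2]>.235)&(P[...,2]<.255)).astype(np.uint8); pz[:, :260]=0; pz[:,400:]=0; pz[260:]=0
pz=cv2.morphologyEx(pz,cv2.MORPH_CLOSE,np.ones((5,5))); pz=cv2.morphologyEx(pz,cv2.MORPH_OPEN,np.ones((7,7)))
cs=max(cv2.findContours(pz,0,cv2.CHAIN_APPROX_NONE)[0],key=cv2.contourArea).reshape(-1,2)
W=onplane(c,cs,.245)[:,:2]; print(len(W),cv2.minAreaRect((W*1000).astype(np.float32)), cv2.boxPoints(cv2.minAreaRect((W*1000).astype(np.float32))))
cv2.imwrite('pics/m.png',np.hstack([y*255,pz*255])[:, :][::2,::2])
```

```text
510 [0.37408524 0.25547118] [0.53668477 0.32927998]
line [ 0.94946975 -0.31385863] (np.float32(0.46445513), np.float32(0.30100733)) t -0.07197658466380331 0.07700116715598301 e -0.010249840900732507 0.006637941765781542 yaw(guard) 1.2515421 403
p [0.39611554 0.3235978 ]
q [0.53756541 0.27683985]
wing offs -0.07156953978382113 0.006637941765781542
100 178 189 206 224
ktop [[0.544917   0.2721125  0.15      ]
 [0.54168273 0.27021927 0.15      ]]
ring by eye [[0.55073052 0.269409   0.15      ]]
330 ((628.953857421875, -27.60467529296875), (139.3150634765625, 159.42947387695312), 10.167312622070312) [[ 546.31866    38.562088]
 [ 574.46173  -118.363785]
 [ 711.58905   -93.77144 ]
 [ 683.446      63.154434]]
```

View pics/m.png

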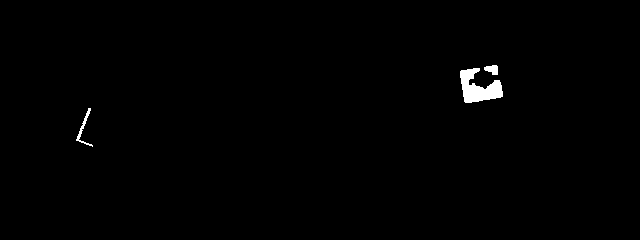

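Run:
```python
from h import *
c=load('top0'); im=c['pixels']; hsv=cv2.cvtColor(im,cv2.COLOR_BGR2HSV); P=cloud(c)
y=((hsv[...,0]>15)&(hsv[...,0]<35)&(hsv[...,1]>110)&(P[...,2]>.15)&(P[...,2]<.18)).astype(np.uint8); y[:,260:]=0
v,u=np.nonzero(y); Q=onplane(c,np.c_[u,v],.165)[:,:2]
d=np.array([.93,-.36]);d/=np.linalg.norm(d);x=np.array([.464,.301])
for it in range(6):
    n=np.array([-d[1],d[0]]); e=(Q-x)@n; t=(Q-x)@d
    m=(np.abs(e)<.009)&(t>-.05)&(t<.065)
    f=cv2.fitLine(Q[m].astype(np.float32),cv2.DIST_L2,0,.001,.001).ravel(); d=f[:2]; x=f[2:]
e=(Q-x)@n;t=(Q-x)@d
print(d,x,t[np.abs(e)<.006].min(),t[np.abs(e)<.006].max(),np.sort(e[m])[[5,-5]],e.min(),len(e))
tm=t[np.abs(e)<.006].max()+.0012
print('yaw',np.arctan2(-d[0],d[1]) ,'hinge',x+d*(tm+.016),'rail grasp',x+d*(tm+.016-.095), 'from far', x+d*(t[np.abs(e)<.006].min()-.0012+.166))
# pins
po=np.array([.6464,-.0397]);a=.1774;Rm=np.array([[np.cos(a),-np.sin(a)],[np.sin(a),np.cos(a)]])
pin=po+Rm@[-.115,.085]; print('pin',pin)
s=load('side0')
for h in(.095,.117,.208,.230): print(h,proj(c,[*pin,h]),proj(s,[*pin,h]))
print('bolt etc lever pivot',po+Rm@[-.015,-.140],proj(c,[*(po+Rm@[-.015-.185*np.cos(.663),-.14]),.066+.185*np.sin(.663)]),proj(s,[*(po+Rm@[-.015-.185*np.cos(.663),-.14]),.066+.185*np.sin(.663)]))
```

```text
[ 0.9472578  -0.32047254] [0.48773333 0.29314432] -0.09658606095905975 0.052448518250078346 [-0.00632949  0.00615361] -0.07459768027757117 522
yaw -1.8970246 hinge [0.55370844 0.27082388] rail grasp [0.46371895 0.30126877] from far [0.55234952 0.27128362]
pin [0.51820479 0.02367183]
0.095 [[297.33144921 231.70123358]] [[312.65225274 252.74522355]]
0.117 [[297.03806957 230.1949774 ]] [[312.84553552 244.30547734]]
0.208 [[295.71179516 223.38482839]] [[313.68080361 207.83444334]]
0.23 [[295.36082337 221.58242608]] [[313.8918559  198.61938709]]
bolt etc lever pivot [ 0.65634135 -0.18014988] [[404.76221522 230.2633786 ]] [[353.68191477 273.97664579]]
```

```bash
cat >> h.py <<'E'
PIN=np.array([.5182,.0237]); YP=.1774
def shift(p,yaw,ref=None):
    """tool shift from current measured pose; yaw= desired tool yaw"""
    o=r.observe(); 
    T=R.from_euler('xyz',o['tool_rot']); d=T.inv().apply(np.array(p)-o['eef_pos'])
    dy=-np.degrees((yaw-o['tool_rot'][2]+np.pi)%(2*np.pi)-np.pi)
    return np.round(np.r_[d*1000,dy],1)
E
python3 - <<'E'
from h import *
print(shift([.4637,.3013,.215],2.816))
E
```

```text
[-293.6 -181.   -13.    -6.3]
```

Request:
step_arm:
  commands:
    - [[-0.05, -0.03, -0.013, -1], [-0.1, -0.06, -0.013, -2], [-0.15, -0.09, -0.013, -3], [-0.2, -0.12, -0.013, -4], [-0.25, -0.15, -0.013, -5], [-0.2936, -0.181, -0.013, -6.3], [-0.2936, -0.181, -0.013, -6.3]]
  hand: 0

```text
time_s: 0.98
eef_pos: [0.4664, 0.2967, 0.2155]
tool_rot: [-3.141, 0.001, 2.809]
contact_force: [-0.6, 0.7, -0.1]
grip_width: 0.0873
```

Run:
```python
from h import *
o=r.observe();print(o['time_s'],o['joint_pos'],o['eef_pos'],o['tool_rot'],o['contact_force'])
print(shift([.4637,.3013,.147],2.816))
snap('top','t1')
```

```text
0.975 [-0.8556194   0.1262769   0.22865641  1.69594721 -0.02789679  1.32298149
  0.61644565] [0.46642122 0.29673778 0.21546756] [-3.14051114e+00  1.08233093e-03  2.80911232e+00] [-0.56552415  0.74296788 -0.11058163]
[ 4.1  3.5 68.5 -0.4]
```

Request:
step_arm:
  commands:
    - [[0, 0, 0, 10.5], [0, 0, 0, 21], [0, 0, 0, 31.5], [0, 0, 0, 42], [0, 0, 0, 52.5], [0, 0, 0, 63], [0, 0, 0, 73.5], [0, 0, 0, 84], [0, 0, 0, 94.5], [0, 0, 0, 105], [0, 0, 0, 115.5], [0, 0, 0, 126], [0, 0, 0, 136.5], [0, 0, 0, 147], [0, 0, 0, 157.5], [0, 0, 0, 168], [0, 0, 0, 178], [0, 0, 0, 180], [0, 0, 0, 180]]

```text
time_s: 3.4
eef_pos: [0.4633, 0.3024, 0.2153]
tool_rot: [3.141, 0.0, -0.321]
contact_force: [-0.0, -0.5, -0.2]
grip_width: 0.0872
```

Run:
```python
from h import *
o=r.observe();print(o['time_s'],o['joint_pos'],o['eef_pos'],o['tool_rot'],o['contact_force'])
print(shift([.4637,.3013,.147],2.816-np.pi))
c=snap('top','t2')
cv2.imwrite('pics/e.png',cv2.resize(c['pixels'][170:320,100:300],None,fx=4,fy=4))
```

```text
3.4 [-1.04800317  0.1285141   0.4304623   1.70357658 -0.05529533  1.32184207
 -2.4984611 ] [0.46326942 0.30243387 0.2152728 ] [ 3.14134907e+00  2.80271146e-04 -3.20648863e-01] [-0.02210817 -0.46136213 -0.22028514]
[ 0.8  0.9 68.3  0.3]
```

View pics/e.png

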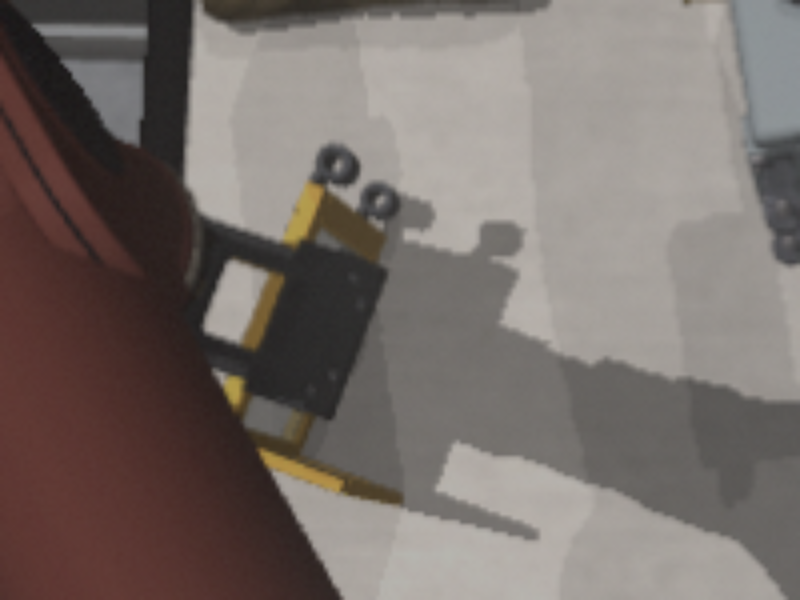

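Request:
step_arm:
  commands:
    - [[0, 0, 0.03, 0], [0, 0, 0.06, 0], [0, 0, 0.068, 0], [0, 0, 0.068, 0]]

```text
time_s: 3.95
eef_pos: [0.4638, 0.3017, 0.1476]
tool_rot: [3.141, 0.0, -0.324]
contact_force: [-0.2, -0.1, -0.3]
grip_width: 0.0868
```

Request:
step_arm:
  commands:
    - [[0, 0, 0, 0], [0, 0, 0, 0], [0, 0, 0, 0], [0, 0, 0, 0], [0, 0, 0, 0], [0, 0, 0, 0]]
  hand: 255
  newtons: 45

```text
time_s: 4.7
eef_pos: [0.4638, 0.3016, 0.1474]
tool_rot: [3.141, 0.0, -0.325]
contact_force: [0.4, -0.5, -0.3]
grip_width: 0.0349
```

Request:
step_arm:
  commands:
    - [[0, 0, -0.01, 0], [0, 0, -0.03, 0], [0, 0, -0.03, 0], [0, 0, -0.03, 0]]

```text
time_s: 5.2
eef_pos: [0.4637, 0.3016, 0.1772]
tool_rot: [3.142, 0.0, -0.325]
contact_force: [0.7, -0.1, 0.6]
grip_width: 0.0016
```

Run:
```python
from h import *
o=r.observe();print(o['time_s'],o['joint_pos'],o['eef_pos'],o['tool_rot'],o['contact_force'],o['grip_width'])
c=snap('top','t3'); s=snap('side','s3')
cv2.imwrite('pics/e3.png',cv2.resize(c['pixels'][170:320,100:300],None,fx=4,fy=4))
cv2.imwrite('pics/f3.png',cv2.resize(s['pixels'][140:290,170:370],None,fx=4,fy=4))
```

```text
5.2 [-1.04264247  0.15322275  0.43023098  1.75723082 -0.06728967  1.24574127
 -2.49097968] [0.46371591 0.30161308 0.17722326] [ 3.14151440e+00  1.32932140e-04 -3.24849656e-01] [ 0.70196622 -0.14029279  0.57887   ] 0.0016289630179159302
```

View pics/e3.png

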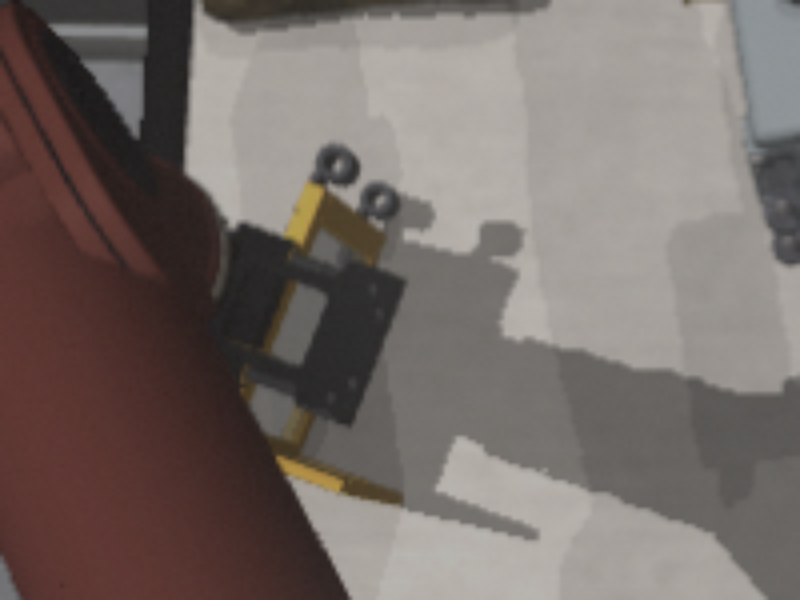

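View pics/f3.png

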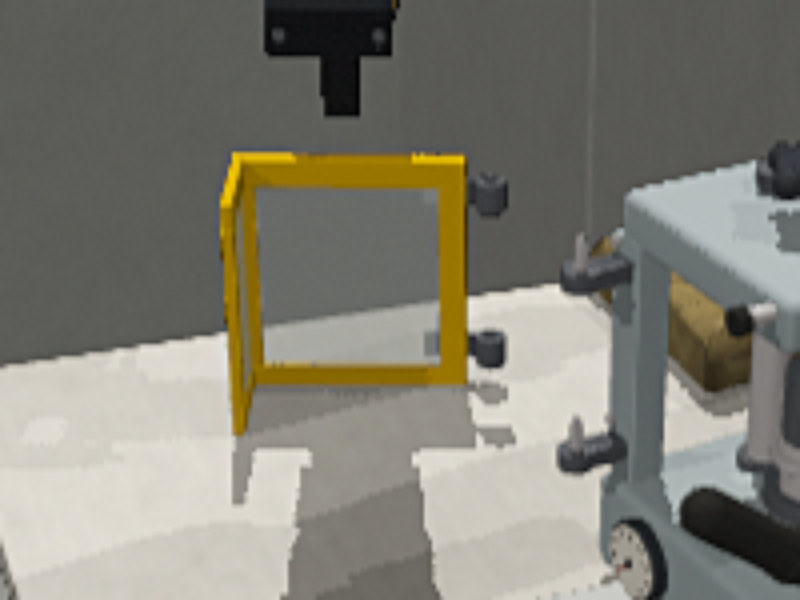

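Request:
step_arm:
  commands:
    - [[0, 0, 0, 0], [0, 0, 0, 0], [0, 0, 0, 0], [0, 0, 0, 0], [0, 0, 0, 0], [0, 0, 0, 0], [0, 0, 0, 0], [0, 0, 0, 0]]
  hand: 0

```text
time_s: 6.3
eef_pos: [0.4638, 0.3016, 0.1774]
tool_rot: [3.142, 0.0, -0.325]
contact_force: [-0.3, 0.7, -0.9]
grip_width: 0.0727
```

Request:
step_arm:
  commands:
    - [[0, 0, 0.015, 0], [0, 0, 0.03, 0], [0, 0, 0.03, 0]]

```text
time_s: 6.68
eef_pos: [0.4628, 0.3009, 0.1455]
tool_rot: [3.139, 0.002, -0.325]
contact_force: [-1.0, -0.7, 0.1]
grip_width: 0.0862
```

Request:
step_arm:
  commands:
    - [[0, 0, 0, 0], [0, 0, 0, 0], [0, 0, 0, 0], [0, 0, 0, 0], [0, 0, 0, 0], [0, 0, 0, 0], [0, 0, 0, 0], [0, 0, 0, 0], [0, 0, 0, 0], [0, 0, 0, 0]]
  hand: 255
  newtons: 45

```text
time_s: 7.92
eef_pos: [0.4638, 0.3017, 0.1474]
tool_rot: [3.142, 0.0, -0.325]
contact_force: [0.7, -0.0, 0.9]
grip_width: 0.0014
```

Run:
```python
from h import *
c=snap('top','t4'); s=snap('side','s4')
cv2.imwrite('pics/f4.png',np.hstack([cv2.resize(s['pixels'][140:290,190:290],None,fx=4,fy=4),cv2.resize(c['pixels'][180:330,120:220],None,fx=4,fy=4)]))
o=r.observe()
for n,k in(('side',s),('top',c)): print(n,proj(k,o['eef_pos']),proj(k,[.4637,.3013,.165]))
```

```text
side [[255.61122496 186.0836365 ]] [[255.40534192 179.85721061]]
top [[167.53218313 250.4108367 ]] [[165.64442647 249.47978554]]
```

View pics/f4.png

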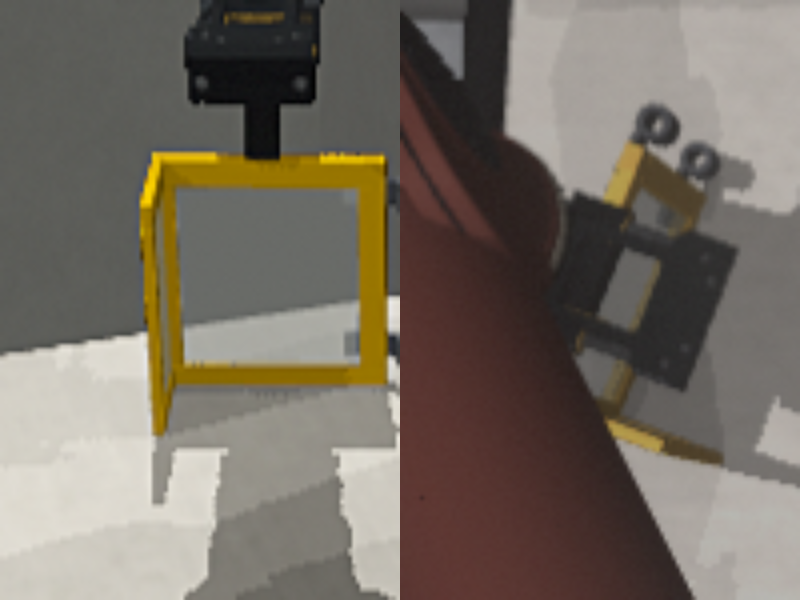

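Run:
```python
from h import *
s=load('s4'); P=cloud(s)
for v in range(150,196,3): print(v,[tuple(np.round(P[v,u]*1000).astype(int)) for u in (252,255,258)],s['pixels'][v,255])
s=load('s3'); P=cloud(s)
for v in range(150,184,3): print(v,[tuple(np.round(P[v,u]*1000).astype(int)) for u in (252,255,258)],s['pixels'][v,255])
```

```text
150 [(np.int64(434), np.int64(210), np.int64(282)), (np.int64(441), np.int64(209), np.int64(282)), (np.int64(447), np.int64(206), np.int64(282))] [38 37 35]
153 [(np.int64(434), np.int64(210), np.int64(275)), (np.int64(441), np.int64(210), np.int64(274)), (np.int64(448), np.int64(209), np.int64(274))] [37 37 33]
156 [(np.int64(436), np.int64(219), np.int64(264)), (np.int64(441), np.int64(213), np.int64(265)), (np.int64(447), np.int64(208), np.int64(267))] [18 16 17]
159 [(np.int64(436), np.int64(221), np.int64(255)), (np.int64(442), np.int64(218), np.int64(256)), (np.int64(448), np.int64(212), np.int64(257))] [17 15 15]
162 [(np.int64(436), np.int64(221), np.int64(248)), (np.int64(443), np.int64(222), np.int64(247)), (np.int64(448), np.int64(213), np.int64(249))] [21 20 20]
165 [(np.int64(435), np.int64(221), np.int64(240)), (np.int64(444), np.int64(224), np.int64(238)), (np.int64(450), np.int64(220), np.int64(239))] [20 19 18]
168 [(np.int64(454), np.int64(294), np.int64(202)), (np.int64(462), np.int64(295), np.int64(200)), (np.int64(469), np.int64(290), np.int64(201))] [20 17 17]
1
[... 2637 characters left out ...]
nt64(779), np.int64(1444), np.int64(-309))] [89 94 94]
174 [(np.int64(750), np.int64(1446), np.int64(-322)), (np.int64(766), np.int64(1451), np.int64(-326)), (np.int64(782), np.int64(1456), np.int64(-330))] [90 93 92]
177 [(np.int64(751), np.int64(1452), np.int64(-340)), (np.int64(764), np.int64(1448), np.int64(-340)), (np.int64(775), np.int64(1433), np.int64(-335))] [96 91 86]
180 [(np.int64(457), np.int64(308), np.int64(163)), (np.int64(464), np.int64(306), np.int64(163)), (np.int64(469), np.int64(297), np.int64(166))] [  0 127 163]
183 [(np.int64(456), np.int64(309), np.int64(154)), (np.int64(462), np.int64(300), np.int64(157)), (np.int64(469), np.int64(295), np.int64(158))] [  0 117 151]
```

Request:
step_arm:
  commands:
    - [[0, 0, 0, 0], [0, 0, 0, 0], [0, 0, 0, 0], [0, 0, 0, 0], [0, 0, 0, 0], [0, 0, 0, 0], [0, 0, 0, 0], [0, 0, 0, 0], [0, 0, 0, 0]]
  hand: 0

```text
time_s: 9.15
eef_pos: [0.4638, 0.3016, 0.1474]
tool_rot: [3.142, 0.0, -0.325]
contact_force: [-0.6, 0.4, 0.9]
grip_width: 0.0817
```

Request:
step_arm:
  commands:
    - [[0, 0, 0.01, 0], [0, 0, 0.02, 0], [0, 0, 0.028, 0], [0, 0, 0.028, 0]]

```text
time_s: 9.65
eef_pos: [0.4633, 0.3012, 0.1185]
tool_rot: [3.14, 0.001, -0.325]
contact_force: [0.5, 1.1, 0.6]
grip_width: 0.0872
```

Run:
```python
from h import *
c=snap('top','t5'); s=snap('side','s5')
cv2.imwrite('pics/f5.png',np.hstack([cv2.resize(s['pixels'][140:290,190:290],None,fx=4,fy=4),cv2.resize(c['pixels'][180:330,120:220],None,fx=4,fy=4)]))
o=r.observe();print(o['eef_pos'],o['contact_force'],o['grip_width'])
P=cloud(s)
for v in range(165,200,2): print(v,[np.round(P[v,u]*1000).astype(int).tolist() for u in (252,255,258)],s['pixels'][v,255])
```

```text
[0.46388434 0.30163669 0.11945394] [-1.01856825  0.57731312 -0.50209325] 0.08709807284173846
165 [[434, 214, 243], [441, 214, 242], [448, 213, 242]] [31 31 28]
167 [[434, 215, 238], [440, 212, 238], [447, 211, 238]] [18 17 17]
169 [[436, 224, 229], [442, 220, 230], [448, 216, 231]] [17 17 15]
171 [[436, 225, 223], [442, 220, 225], [448, 214, 226]] [22 20 18]
173 [[433, 216, 222], [442, 221, 219], [448, 216, 221]] [18 15 14]
175 [[434, 220, 215], [442, 221, 214], [448, 217, 215]] [21 19 20]
177 [[441, 246, 199], [448, 245, 198], [455, 241, 199]] [18 17 17]
179 [[440, 244, 194], [448, 245, 193], [456, 246, 192]] [17 14 16]
181 [[441, 250, 186], [448, 247, 187], [456, 248, 185]] [16 16 17]
183 [[442, 251, 181], [449, 249, 180], [455, 244, 182]] [20 18 20]
185 [[440, 246, 178], [449, 252, 174], [456, 249, 174]] [17 15 16]
187 [[442, 255, 168], [449, 251, 169], [456, 248, 169]] [18 17 18]
189 [[443, 257, 162], [449, 253, 163], [455, 248, 164]] [19 20 18]
191 [[443, 260, 155], [448, 249, 159], [456, 250, 157]] [18 17 17]
193 [[441, 250, 154], [450, 257, 150], [455, 246, 154]] [17 19 19]
195 [[441, 253, 147], [448, 251, 147], [456, 252, 146]] [13 13 13]
197 [[454, 303, 117], [462, 303, 116], [470, 303, 115]] [89 92 91]
199 [[455, 309, 109], [463, 310, 107], [469, 303, 109]] [105 108 106]
```

View pics/f5.png

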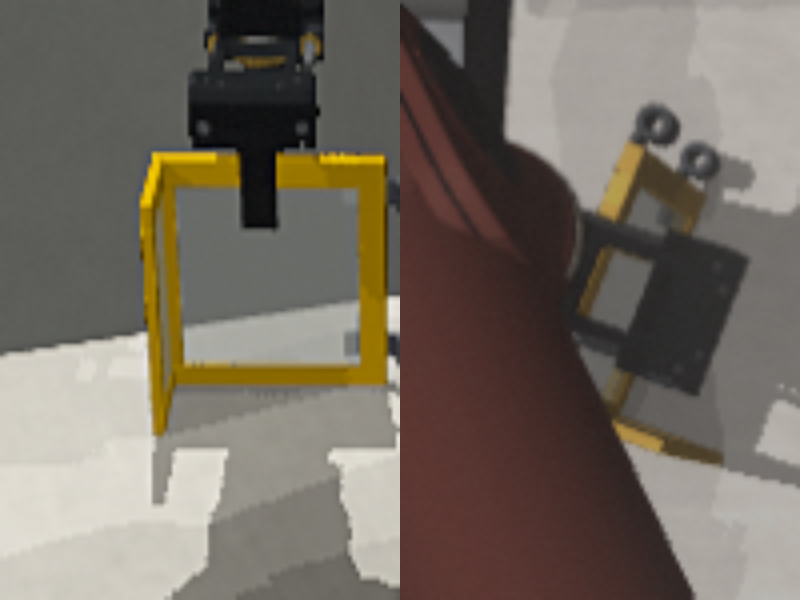

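The near finger now reaches about 3 mm below the rail's lower edge (tip row ≈197). The tool really sits about 29 mm higher than its stated geometry, so I allow for that offset. Closing now.

Request:
step_arm:
  commands:
    - [[0, 0, 0, 0], [0, 0, 0, 0], [0, 0, 0, 0], [0, 0, 0, 0], [0, 0, 0, 0], [0, 0, 0, 0], [0, 0, 0, 0], [0, 0, 0, 0], [0, 0, 0, 0], [0, 0, 0, 0]]
  hand: 255
  newtons: 50

```text
time_s: 11.0
eef_pos: [0.4638, 0.3017, 0.1194]
tool_rot: [3.142, -0.0, -0.325]
contact_force: [0.9, 1.5, -1.2]
grip_width: 0.0118
```

Request:
step_arm:
  commands:
    - [[0, 0, -0.01, 0], [0, 0, -0.02, 0], [0, 0, -0.04, 0], [0, 0, -0.04, 0]]

```text
time_s: 11.5
eef_pos: [0.4647, 0.3023, 0.1612]
tool_rot: [-3.139, -0.001, -0.325]
contact_force: [0.2, 0.0, -5.0]
grip_width: 0.0115
```

Run:
```python
from h import *
o=r.observe();print(o['time_s'],o['eef_pos'],o['tool_rot'],o['contact_force'],o['moment'],o['grip_width'],o['joint_pos'])
```

```text
11.5 [0.46471912 0.30225075 0.16119064] [-3.13887309e+00 -1.37694454e-03 -3.24948570e-01] [ 1.66167261e-01  3.49755093e-03 -5.04512271e+00] [ 0.17363884  0.2022426  -0.04363597] 0.011522021742598204 [-1.04023283  0.16568223  0.42989325  1.77808037 -0.07404141  1.21055687
 -2.48534962]
```

Request:
step_arm:
  commands:
    - [[0, 0, -0.04, 0], [0, 0, -0.085, -3], [0.002, 0.015, -0.085, -13], [0.005, 0.035, -0.085, -23], [0.008, 0.06, -0.085, -33], [0.011, 0.085, -0.085, -43], [0.014, 0.11, -0.085, -53], [0.017, 0.13, -0.085, -63], [0.02, 0.145, -0.085, -73], [0.021, 0.153, -0.085, -81], [0.021, 0.153, -0.085, -84.4], [0.021, 0.153, -0.085, -84.4]]

```text
time_s: 13.0
eef_pos: [0.4346, 0.1498, 0.244]
tool_rot: [-3.141, 0.0, 1.148]
contact_force: [0.3, 0.1, -5.9]
grip_width: 0.012
```

Run:
```python
from h import *
o=r.observe();print(o['time_s'],o['eef_pos'],o['tool_rot'],o['contact_force'],o['moment'],o['grip_width'],o['joint_pos'])
print(shift([.435,-.07,.244],1.148))
c=snap('top','t6'); s=snap('side','s6')
cv2.imwrite('pics/f6.png',np.hstack([cv2.resize(s['pixels'][90:290,200:400],None,fx=2,fy=2),cv2.resize(c['pixels'][140:340,170:370],None,fx=2,fy=2)]))
```

```text
13.0 [0.43457904 0.14976652 0.2439679 ] [-3.14107610e+00  3.77226365e-04  1.14763541e+00] [ 0.34545127  0.11856151 -5.93809853] [0.00392256 0.1253442  0.01189572] 0.011955628418159043 [-0.9652593  -0.11589045  0.49854953  1.86047098  0.05613018  1.38391639
 -0.90316545]
[-200.2   90.6   -0.    -0. ]
```

View pics/f6.png

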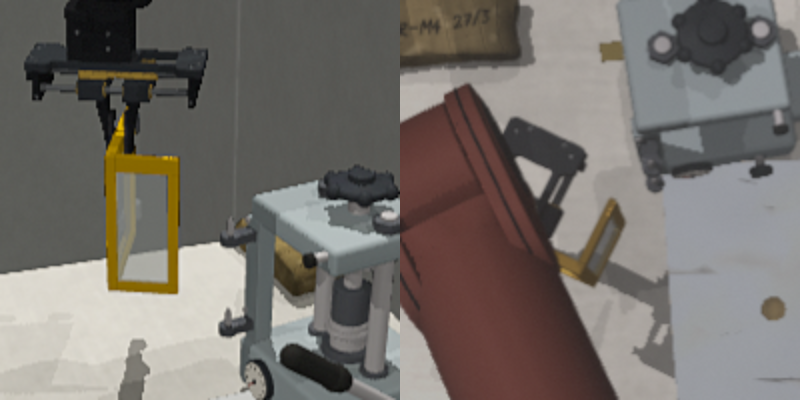

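Request:
step_arm:
  commands:
    - [[-0.03, 0.0136, 0, 0], [-0.07, 0.0317, 0, 0], [-0.11, 0.0498, 0, 0], [-0.15, 0.0679, 0, 0], [-0.18, 0.0815, 0, 0], [-0.2, 0.0906, 0, 0], [-0.2, 0.0906, 0, 0], [-0.2, 0.0906, 0, 0]]

```text
time_s: 14.1
eef_pos: [0.4355, -0.069, 0.2444]
tool_rot: [-3.141, -0.0, 1.148]
contact_force: [0.6, 1.3, -5.2]
grip_width: 0.0113
```

Run:
```python
from h import *
o=r.observe();print(o['time_s'],o['eef_pos'],o['tool_rot'],o['contact_force'],o['moment'],o['grip_width'],o['joint_pos'])
c=snap('top','t7'); s=snap('side','s7')
cv2.imwrite('pics/f7.png',cv2.resize(s['pixels'][130:280,230:380],None,fx=4,fy=4))
cv2.imwrite('pics/g7.png',cv2.resize(c['pixels'][170:320,230:430],None,fx=4,fy=4))
```

```text
14.1 [ 0.4354581  -0.06899369  0.24437143] [-3.14134667e+00 -1.65898376e-04  1.14792092e+00] [ 0.55369215  1.26301151 -5.19951808] [0.00154109 0.08446666 0.01946758] 0.01131620697311921 [-0.80314288 -0.22848718  0.74705876  1.90525707  0.15635586  1.40744769
 -0.51772511]
```

View pics/f7.png

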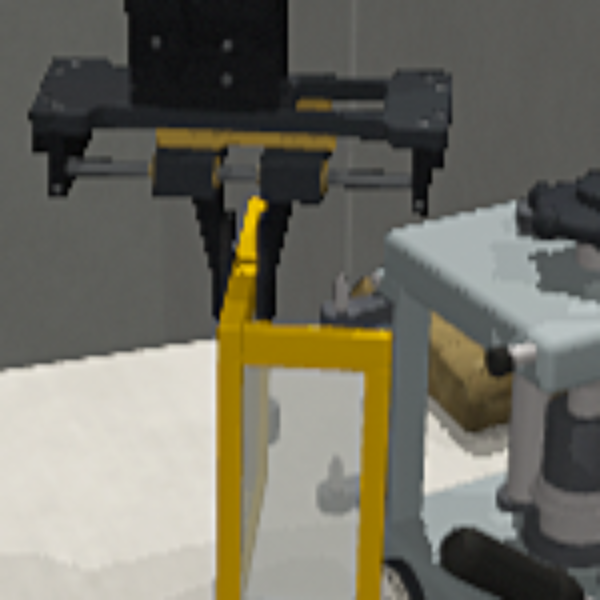

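View pics/g7.png

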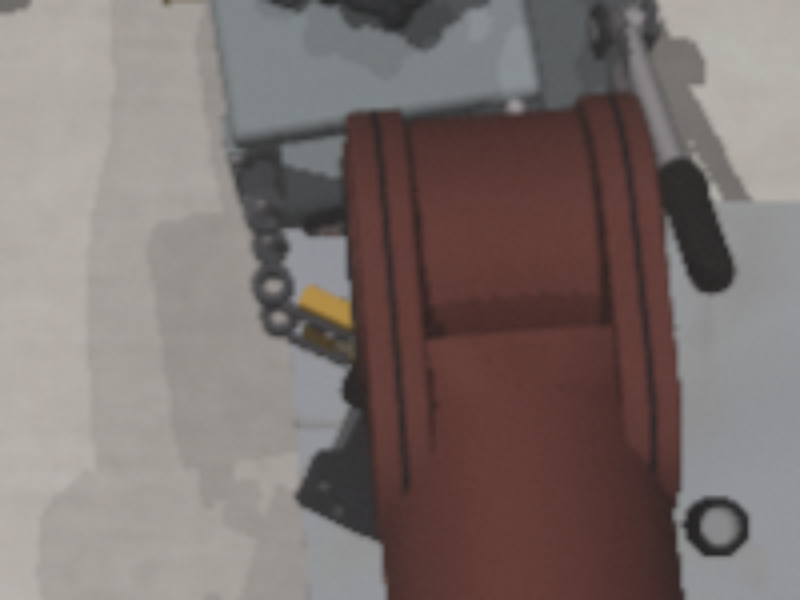

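Run:
```python
from h import *
c=load('t7'); im=c['pixels']
cv2.imwrite('pics/k7.png',cv2.resize(im[195:258,283:323],None,fx=12,fy=12,interpolation=cv2.INTER_CUBIC)[:600])
o=r.observe();T=o['eef_pos'];y=o['tool_rot'][2]
h=T[:2]+.0943*np.array([np.cos(y),np.sin(y)])-.0006*0
print('pred hinge',h)
b=.2444-.1194
for z in(b+.15,b+.037): print(z,(proj(c,[*h,z])-[283,195])*12+5.5)
for z in(.117,.230): print(z,(proj(c,[*PIN,z])-[283,195])*12+5.5)
```

```text
pred hinge [0.47410542 0.01725627]
0.275 [[177.74280535 547.2903678 ]]
0.162 [[196.54361437 634.7670468 ]]
0.117 [[173.80386307 427.86239231]]
0.23 [[153.66240126 324.51387925]]
```

View pics/k7.png

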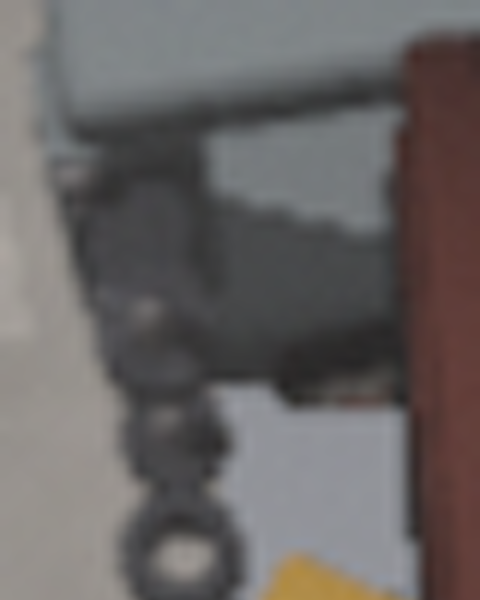

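Run:
```python
from h import *
c=load('t7'); im=c['pixels']; g=cv2.cvtColor(im,cv2.COLOR_BGR2GRAY)
print(g[216:258,290:306])
cv2.imwrite('pics/k7b.png',cv2.resize(im[232:258,286:318],None,fx=20,fy=20,interpolation=cv2.INTER_CUBIC))
```

```text
[[ 65  71  69  71  71  70  68  69  63  56  59  64  73  73  73  74]
 [ 63  70  73  71  74  74  71  73  68  61  59  64  73  74  73  73]
 [ 68  74  74  73  75  74  74  74  72  67  59  63  72  73  73  73]
 [ 79  89  84  80  80  79  72  72  75  71  64  67  73  73  73  72]
 [ 89  81  84  84  98 104  85  71  74  74  71  72  71  72  72  72]
 [116  83  77  83  93  94  76  65  64  68  73  68  71  70  69  70]
 [127  89  82  81  81  76  66  61  56  58  63  66  68  68  64  65]
 [131  94  80  75  69  68  63  59  54  55  57  60  63  63  60  58]
 [134  97  77  72  70  68  67  70  65  55  55  58  59  59  58  55]
 [142 114  69  72  72  70  72  76  74  64  55  57  58  57  57  53]
 [148 127  77  67  71  71  74  77  72  62  57  59  57  60  65  59]
 [147 142 116  76  59  62  63  61  58  65  95 124 127 127 127 104]
 [150 147 132  95  64  64  67  66  64  71  89 122 147 146 146 139]
 [151 149 139 107  73  81  97  96  74  71  75 114 146 146 146 146]
 [151 149 133  92  74  83  92  85  67  59  60  87 128 145 147 147]
 [150 150 132  91  73  75  75  67  62  55  52  63 114 147 147 147]
 [149 148 132  94  72  71  7
[... 1014 characters left out ...]
  80  73  64  71  74  71  68]
 [146 146 147 148 129  88  70  81 117 134 123  91  64  64  69  70]
 [144 145 147 146 129  90  73  94 133 148 145 121  76  58  60  63]
 [144 145 146 145 142 113  75  80 112 130 121 108  78  64  84 106]
 [146 146 146 148 146 123  75  73  85  92  87  83  71  61 107 120]
 [146 145 146 148 146 133  92  62  69  72  69  63  62  98 139 122]
 [146 145 147 147 147 143 127  89  60  57  55  57  68  88 110  97]
 [148 147 146 147 148 149 145 135 128 118 114 107  70  72  78  76]
 [148 147 147 147 148 147 149 148 148 144 144 135  94  64  62  68]
 [147 146 147 147 147 148 148 147 147 149 149 147 136 128 105  66]
 [146 147 147 148 149 147 147 147 148 148 149 151 149 148 139 120]]
```

View pics/k7b.png

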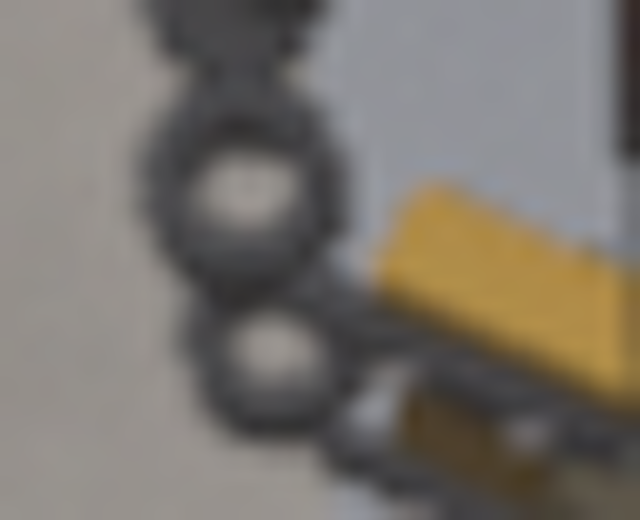

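Request:
step_arm:
  commands:
    - [[0.007, 0.01, 0, 0], [0.013, 0.02, 0, 0], [0.02, 0.03, 0, 0], [0.026, 0.0395, 0, 0], [0.026, 0.0395, 0, 0], [0.026, 0.0395, 0, 0]]

```text
time_s: 14.95
eef_pos: [0.4819, -0.0623, 0.2443]
tool_rot: [-3.141, 0.001, 1.148]
contact_force: [0.5, -1.0, -5.6]
grip_width: 0.0112
```

Run:
```python
from h import *
c=snap('top','t8'); s=snap('side','s8')
o=r.observe();print(o['time_s'],o['eef_pos'],o['tool_rot'],o['contact_force'],o['moment'],o['grip_width'],o['joint_pos'])
im=c['pixels'];g=cv2.cvtColor(im,cv2.COLOR_BGR2GRAY)
print(g[208:238,286:306])
T=o['eef_pos'];y=o['tool_rot'][2]
h=T[:2]+.0943*np.array([np.cos(y),np.sin(y)])
b=T[2]-.1194
for z in(b+.15,b+.128,b+.037): print(z,proj(c,[*h,z]))
cv2.imwrite('pics/k8.png',cv2.resize(im[204:240,280:320],None,fx=15,fy=15,interpolation=cv2.INTER_CUBIC))
cv2.imwrite('pics/f8.png',cv2.resize(s['pixels'][130:280,250:400],None,fx=4,fy=4))
```

```text
15.05 [ 0.48186384 -0.06227429  0.24444464] [-3.14129685e+00 -1.38918399e-04  1.14791926e+00] [-0.56247888  0.3469126  -5.39632655] [-0.04972504  0.11333698 -0.06284163] 0.011706367012051931 [-0.82191892 -0.08585647  0.82502022  1.81865424  0.06392231  1.38186391
 -0.43364981]
[[132 102 100 102  88  72  63  61  58  54  56  53  56  60  95 123 122 123
  122 123]
 [131 107 117 109  85  64  54  54  53  54  52  52  55  57  98 128 124 122
  122 122]
 [134 106  95  84  69  55  54  58  65  65  64  60  55  58  91 124 130 126
  122 123]
 [143 114  71  66  58  52  51  62  71  67  66  66  59  57  74  96 103 115
  129 130]
 [148 124  79  75  63  64  63  70  73  71  72  71  64  57  65  75  83  92
  104 105]
 [149 131  88  64  64  72  73  75  74  75  74  75  68  60  62  75  81  84
   84  83]
 [149 139 104  58  65  76  74  67  60  60  65  72  73  63  58  73  84  84
   84  84]
 [150 148 118  60  70  77  68  55  50  47  50  64  73  67  58  72  82  84
   83  84]
 [151 150 125  70  70  74  61  50  56  58  54  60  71  70  61  71  85  85
   85  80]
 [148 149 131  89  71  74  62  60  71  71  70  70  72  70
[... 1178 characters left out ...]
  56  56  60  69  72  73  72
   72  76]
 [148 149 150 151 149 149 134  94  64  56  48  46  48  65  75  73  67  69
   75  77]
 [148 148 150 149 149 148 143 115  68  67  65  66  63  61  60  68  73  69
   73  76]
 [148 148 147 150 150 149 148 129  79  69  72  71  70  61  49  55  61  69
   76  76]
 [148 147 148 148 149 150 151 145 126  94  68  61  61  70 105 128 109  90
   93  68]
 [148 148 148 150 148 149 151 150 148 137 121 106 116 129 140 148 141 135
  128  93]
 [148 149 146 149 149 150 148 149 149 149 146 141 145 148 147 147 149 148
  145 136]]
0.27504464246012805 [[294.60573751 216.4845177 ]]
0.25304464246012803 [[294.98425795 218.45162649]]
0.16204464246012806 [[296.40987927 225.85930101]]
```

View pics/k8.png

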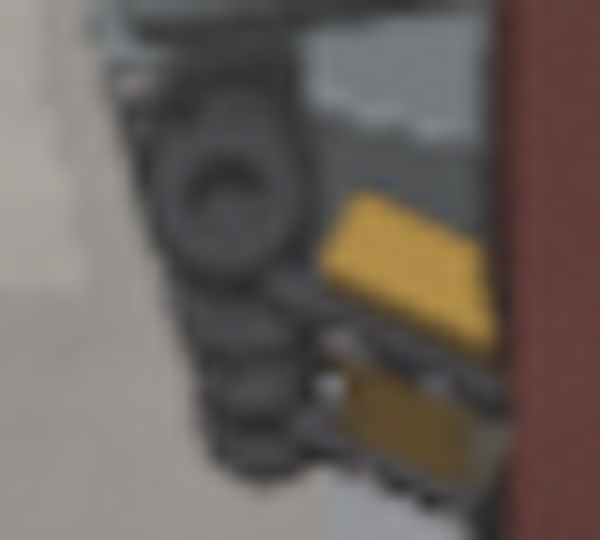

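View pics/f8.png

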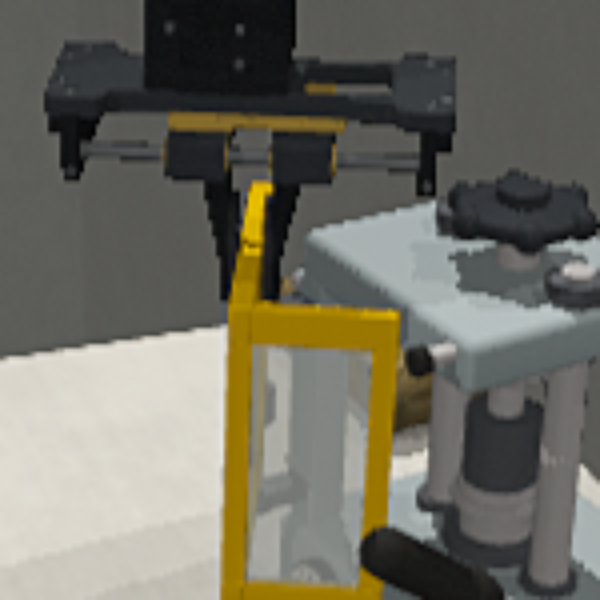

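Run:
```python
from h import *
c=load('top0'); im=c['pixels'];g=cv2.cvtColor(im,cv2.COLOR_BGR2GRAY)
print(g[214:240,288:306])
for u,v,z in((295,220.8,.230),(296.7,229.8,.117),(294.3,216.,.275)): print(onplane(c,[[u,v]],z))
c=load('t7')
print(onplane(c,[[297.6,240.3]],.275))
s=load('side0'); gs=s['pixels'];gs=cv2.cvtColor(gs,cv2.COLOR_BGR2GRAY)
print(gs[194:216,308:326]); print(gs[240:262,306:324])
```

```text
[[106  66  68  72  66  67  67  68  70  70  67  65  66  72  79  79  79  79]
 [121  68  72  75  67  67  67  68  68  70  65  60  66  73  80  80  79  79]
 [129  78  71  73  70  66  66  67  67  69  66  61  66  72  79  80  79  79]
 [133  91  69  70  71  69  69  70  70  70  69  66  66  73  80  79  80  79]
 [141 106  70  75  75  71  69  71  71  74  73  69  66  70  76  79  81  80]
 [147 121  82  89  87  80  75  77  72  71  74  74  69  74  77  80  78  79]
 [150 131  92  82  85  83  93 101  85  71  74  73  74  79  79  79  79  79]
 [149 143 119  84  75  81  93  96  79  64  63  68  75  75  80  80  81  80]
 [149 149 130  90  84  80  83  84  75  65  58  60  67  73  79  76  77  76]
 [149 150 133  96  82  74  72  77  72  64  57  58  61  67  73  73  71  70]
 [150 151 134  97  75  73  69  73  71  71  66  57  57  65  67  68  68  63]
 [149 150 146 116  68  71  72  73  73  76  73  64  57  66  67  67  68  61]
 [148 150 149 128  78  67  72  72  73  78  73  64  62  67  66  68  74  66]
 [149 150 151 144 119  78  58  64  65  61  59  65  93 116 119 118 121 102]
 [151 151 152 152 136  97  66  65  66  64  66  74 
[... 3600 characters left out ...]
117  81  83  76  51  48]
 [201 206 220 114  79  99  80  61  69  49 101  79  70  48  44  45  49  50]
 [201 205 221 112  56  76  82  58  55  50  63  41  42  46  45  47  46  47]
 [201 204 219 110  51  58  62  60  60  54  47  40  38  36  32  32  49  45]
 [201 204 213 133  53  55  59  60  57  51  42  29  70 114 150 196 171  84]
 [201 203 209 197  90  44  46  48  45  39  23 106 192 197 207 219 185  90]
 [202 202 205 212 186 152 154 118 114 108 185 193 215 214 205 179 128  81]
 [204 203 202 204 209 201 204 191 191 188 215 211 207 211 166 135  87  85]
 [204 204 202 203 205 207 208 208 208 207 206 206 206 213 130 117  89  89]
 [204 203 203 202 203 203 203 203 203 204 203 205 207 216 127  98  85  87]]
```

Request:
step_arm:
  commands:
    - [[0, -0.001, 0.005, 0], [0, -0.001, 0.013, 0], [0, -0.001, 0.02, 0], [0, -0.001, 0.022, 0], [0, -0.001, 0.025, 0], [0, -0.001, 0.028, 0], [0, -0.001, 0.03, 0], [0, -0.001, 0.03, 0]]

```text
time_s: 16.05
eef_pos: [0.4813, -0.0616, 0.2144]
tool_rot: [3.142, -0.0, 1.148]
contact_force: [1.2, 0.4, -4.8]
grip_width: 0.0114
```

Run:
```python
from h import *
c=snap('top','t9'); s=snap('side','s9')
o=r.observe();print(o['time_s'],o['eef_pos'],o['tool_rot'],o['contact_force'],o['moment'],o['grip_width'])
im=c['pixels']
cv2.imwrite('pics/k9.png',np.hstack([cv2.resize(im[204:244,280:320],None,fx=12,fy=12,interpolation=cv2.INTER_CUBIC),cv2.resize(s['pixels'][170:290,280:360],None,fx=4,fy=4)]))
```

```text
16.15 [ 0.48138362 -0.06164361  0.21455917] [ 3.14138995e+00 -7.58694191e-05  1.14825889e+00] [ 0.22265928  0.0955472  -5.20543159] [-0.00519594  0.0213225  -0.06112227] 0.011178027261313464
```

View pics/k9.png

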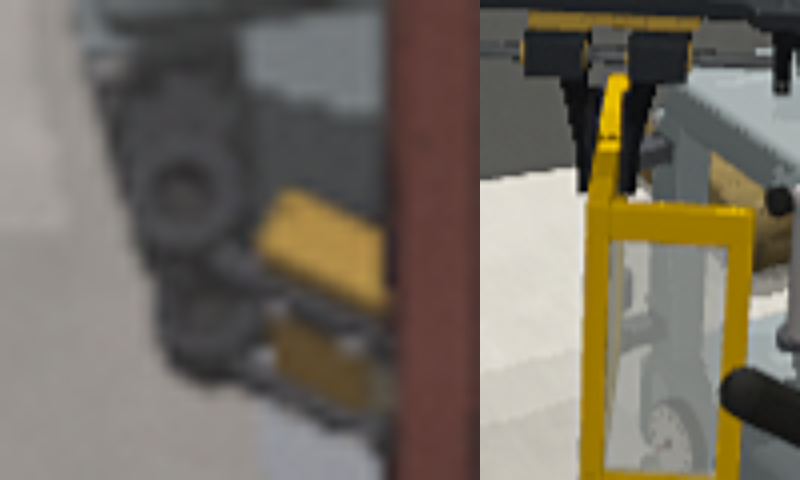

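Request:
step_arm:
  commands:
    - [[0, 0, 0.003, 0], [0, 0, 0.006, 0], [0, 0, 0.008, 0], [0, 0, 0.008, 0]]

```text
time_s: 16.65
eef_pos: [0.4813, -0.0615, 0.2063]
tool_rot: [-3.141, -0.0, 1.148]
contact_force: [1.1, 1.2, -7.3]
grip_width: 0.0116
```

Request:
step_arm:
  commands:
    - [[0, 0, 0.003, 0], [0, 0, 0.005, 0], [0, 0, 0.007, 0], [0, 0, 0.007, 0]]

```text
time_s: 17.15
eef_pos: [0.4812, -0.0616, 0.1993]
tool_rot: [-3.141, -0.0, 1.148]
contact_force: [1.0, 0.7, -5.9]
grip_width: 0.0116
```

Run:
```python
from h import *
c=snap('top','t10'); s=snap('side','s10')
o=r.observe();print(o['time_s'],o['eef_pos'],o['tool_rot'],o['contact_force'],o['moment'],o['grip_width'])
im=c['pixels']
cv2.imwrite('pics/k10.png',np.hstack([cv2.resize(im[204:244,280:320],None,fx=12,fy=12,interpolation=cv2.INTER_CUBIC),cv2.resize(s['pixels'][170:290,280:360],None,fx=4,fy=4)]))
```

```text
17.25 [ 0.48125888 -0.06152461  0.19938678] [-3.14149124e+00 -2.79880620e-05  1.14831802e+00] [ 1.10403072  0.76304623 -5.55818676] [ 0.27201777 -0.28063474 -0.10124079] 0.011735164836010496
```

View pics/k10.png

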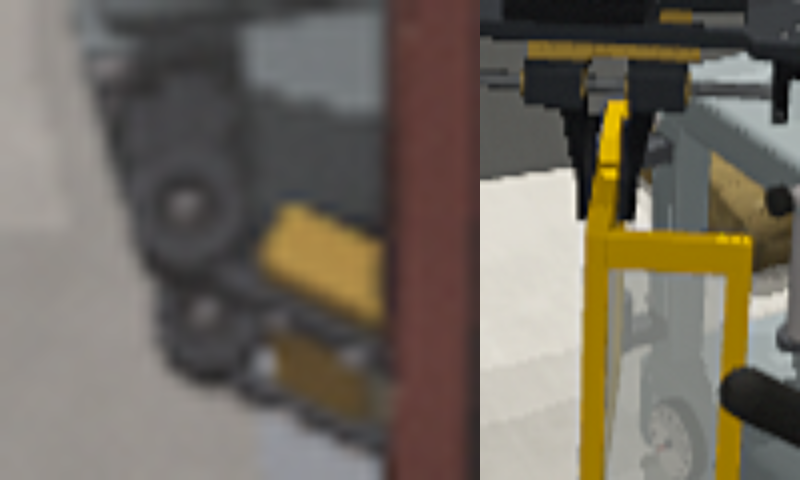

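Request:
step_arm:
  commands:
    - [[0, 0, 0.001, 0], [0, 0, 0.0015, 0]]

```text
time_s: 17.5
eef_pos: [0.4816, -0.062, 0.1985]
tool_rot: [3.141, -0.0, 1.148]
contact_force: [-1.3, -0.7, 3.2]
grip_width: 0.0115
```

Request:
step_arm:
  commands:
    - [[0, 0, 0, 0], [0, 0, 0, 0], [0, 0, 0, 0], [0, 0, 0, 0], [0, 0, 0, 0], [0, 0, 0, 0]]
  hand: 128

```text
time_s: 18.25
eef_pos: [0.4812, -0.0617, 0.1979]
tool_rot: [-3.142, 0.0, 1.148]
contact_force: [0.3, -0.3, 0.1]
grip_width: 0.0433
```

Run:
```python
from h import *
c=snap('top','t11'); s=snap('side','s11')
o=r.observe();print(o['time_s'],o['eef_pos'],o['tool_rot'],o['contact_force'],o['moment'],o['grip_width'])
im=c['pixels']
cv2.imwrite('pics/k11.png',np.hstack([cv2.resize(im[204:244,280:320],None,fx=12,fy=12,interpolation=cv2.INTER_CUBIC),cv2.resize(s['pixels'][170:290,280:360],None,fx=4,fy=4)]))
```

```text
18.35 [ 0.48125317 -0.0616795   0.1979551 ] [-3.14152534e+00  7.44307904e-05  1.14823508e+00] [-0.25449467  0.36465646  0.55748139] [-0.12558705  0.05617237  0.00609994] 0.04328855954764342
```

View pics/k11.png

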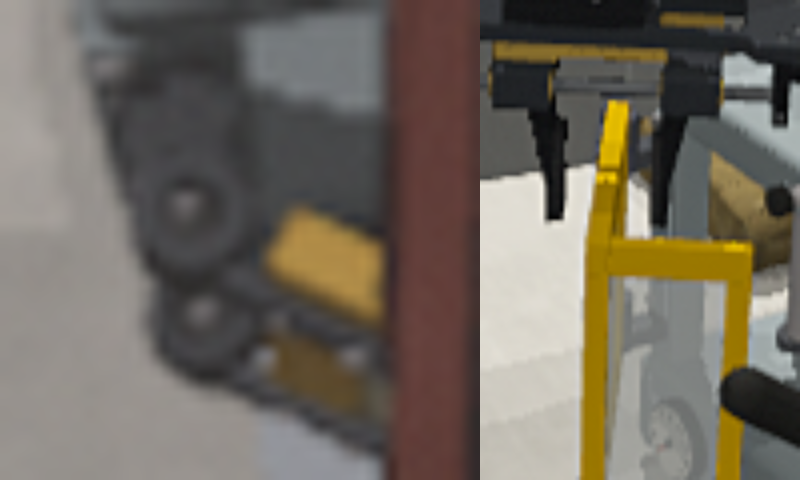

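Request:
step_arm:
  commands:
    - [[0, 0, -0.02, 0], [0, 0, -0.045, 0], [0, 0, -0.045, 0]]

```text
time_s: 18.73
eef_pos: [0.4823, -0.0617, 0.2444]
tool_rot: [3.139, -0.002, 1.148]
contact_force: [0.4, -0.1, -0.4]
grip_width: 0.0437
```

Request:
step_arm:
  commands:
    - [[-0.005, -0.008, 0, 10], [-0.01, -0.016, 0, 20], [-0.015, -0.024, 0, 30], [-0.02, -0.032, 0, 40], [-0.0258, -0.0411, 0, 50], [-0.0258, -0.0411, 0, 55.6], [-0.0258, -0.0411, 0, 55.6], [-0.0258, -0.0411, 0, 55.6]]
  hand: 255
  newtons: 20

```text
time_s: 19.73
eef_pos: [0.4331, -0.0684, 0.2426]
tool_rot: [3.141, 0.001, 0.18]
contact_force: [-0.7, 0.0, 0.8]
grip_width: 0.0002
```

Run:
```python
from h import *
c=snap('top','t12'); s=snap('side','s12')
o=r.observe();print(o['time_s'],o['eef_pos'],o['tool_rot'],o['contact_force'],o['moment'],o['grip_width'],o['joint_pos'])
im=c['pixels']
cv2.imwrite('pics/k12.png',np.hstack([cv2.resize(im[170:270,250:380],None,fx=4,fy=4,interpolation=cv2.INTER_CUBIC)[:400],cv2.resize(s['pixels'][150:290,265:335],None,fx=400/140,fy=400/140)]))
```

```text
19.825 [ 0.43319886 -0.06831083  0.24275061] [3.14147429e+00 3.64572533e-04 1.79381468e-01] [-0.09963793  0.3675493   0.69199675] [-0.08295358  0.16738106  0.01513882] 0.0005899760518908281 [-0.70799396 -0.20986937  0.66836825  1.90969826  0.13157023  1.39935135
 -1.46442102]
```

View pics/k12.png

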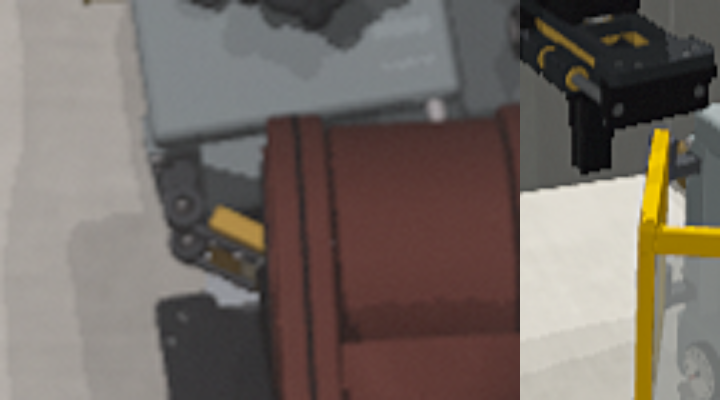

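Request:
step_arm:
  commands:
    - [[0, 0, 0.015, 0], [0, 0, 0.03, 0], [0, 0, 0.037, 0], [0, 0, 0.037, 0]]

```text
time_s: 20.32
eef_pos: [0.4328, -0.0684, 0.2053]
tool_rot: [3.141, 0.001, 0.178]
contact_force: [-0.3, 0.7, 1.4]
grip_width: 0.0003
```

Request:
step_arm:
  commands:
    - [[0.005, 0.006, 0, 0], [0.012, 0.012, 0, 0], [0.019, 0.018, 0, 0], [0.026, 0.024, 0, 0], [0.033, 0.03, 0, 0], [0.04, 0.036, 0, 0], [0.047, 0.04, 0, 0], [0.054, 0.042, 0, 0], [0.06, 0.044, 0, 0], [0.066, 0.044, 0, 0], [0.07, 0.044, 0, 0], [0.07, 0.044, 0, 0]]

```text
time_s: 21.82
eef_pos: [0.5101, -0.0991, 0.2059]
tool_rot: [3.141, 0.0, 0.178]
contact_force: [0.4, 0.2, -0.0]
grip_width: 0.0005
```

Run:
```python
from h import *
c=snap('top','t13'); s=snap('side','s13')
o=r.observe();print(o['time_s'],o['eef_pos'],o['tool_rot'],o['contact_force'],o['moment'],o['grip_width'],o['joint_pos'])
im=c['pixels']
cv2.imwrite('pics/k13.png',np.hstack([cv2.resize(im[170:270,250:380],None,fx=4,fy=4,interpolation=cv2.INTER_CUBIC)[:400],cv2.resize(s['pixels'][150:290,265:365],None,fx=400/140,fy=400/140)]))
```

```text
21.925 [ 0.50980461 -0.09922802  0.20595233] [-3.14154440e+00  5.67881112e-05  1.77847770e-01] [-0.03575698 -0.07949829 -0.41786096] [-0.03523608  0.13688796 -0.0045685 ] 0.00016558938321657837 [-0.67017196  0.05651207  0.81853406  1.80695319 -0.04288565  1.29631267
 -1.23374996]
```

View pics/k13.png

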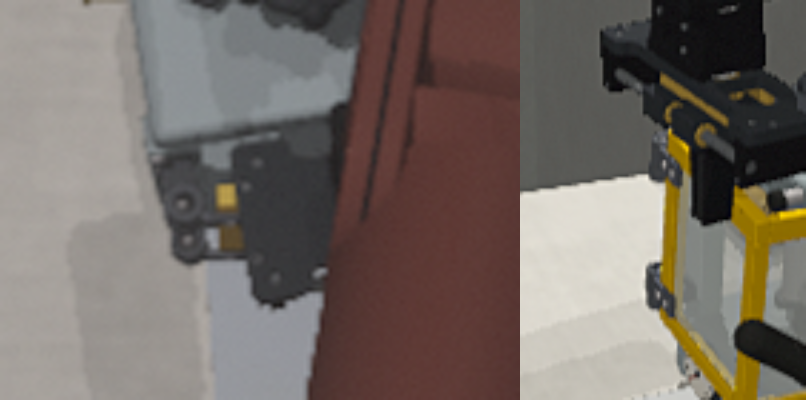

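Request:
step_arm:
  commands:
    - [[0.004, 0, 0, 0], [0.008, 0, 0, 0], [0.011, 0, 0, 0], [0.011, 0, 0, 0]]

```text
time_s: 22.42
eef_pos: [0.5209, -0.0972, 0.2059]
tool_rot: [3.141, 0.0, 0.178]
contact_force: [-1.5, 0.4, 0.3]
grip_width: 0.0005
```

Request:
step_arm:
  commands:
    - [[0.002, 0, 0, 0], [0.003, 0, 0, 0], [0.003, 0, 0, 0]]

```text
time_s: 22.8
eef_pos: [0.5237, -0.0968, 0.2059]
tool_rot: [3.142, 0.0, 0.178]
contact_force: [-0.1, -0.4, 0.2]
grip_width: 0.0006
```

Request:
step_arm:
  commands:
    - [[0.002, 0, 0, 0], [0.003, 0, 0, 0], [0.003, 0, 0, 0]]

```text
time_s: 23.18
eef_pos: [0.5261, -0.0964, 0.2059]
tool_rot: [-3.141, 0.001, 0.178]
contact_force: [-5.5, -0.4, 2.3]
grip_width: -0.0001
```

Run:
```python
from h import *
c=snap('top','t14'); s=snap('side','s14')
o=r.observe();print(o['time_s'],o['eef_pos'],o['tool_rot'],o['contact_force'],o['moment'],o['grip_width'],o['joint_pos'])
im=c['pixels']
cv2.imwrite('pics/k14.png',np.hstack([cv2.resize(im[190:250,280:340],None,fx=400/60,fy=400/60,interpolation=cv2.INTER_CUBIC)[:400],cv2.resize(s['pixels'][170:310,295:435],None,fx=400/140,fy=400/140)]))
for cc,n in((c,'top'),(s,'side')):
  for A in(0,.1):
    a=YP-A; h=np.array([.5197,.0242]); M=np.array([[np.cos(a),-np.sin(a)],[np.sin(a),np.cos(a)]])
    print(n,A,proj(cc,[[*(h+M@[-.006,-.166]),.245],[*(h+M@[.074,-.166]),.245],[*(h+M@[-.006,-.016]),.245]]).round(1).tolist())
```

```text
23.275 [ 0.52609264 -0.09637005  0.2058533 ] [-3.14133066e+00  1.08921428e-03  1.77607466e-01] [-5.34823673 -0.60875853  3.31458993] [-0.13677634  1.38305631  0.03680591] 0.0006887667490210118 [-0.65860992  0.10553116  0.82248457  1.77212899 -0.08009199  1.29946456
 -1.21050188]
top 0 [[377.1, 209.7], [370.3, 171.4], [303.2, 221.3]]
top 0.1 [[377.8, 217.8], [374.9, 178.9], [303.0, 222.1]]
side 0 [[356.1, 225.0], [389.7, 215.9], [316.0, 195.4]]
side 0.1 [[348.5, 226.6], [384.8, 219.1], [315.2, 195.5]]
```

View pics/k14.png

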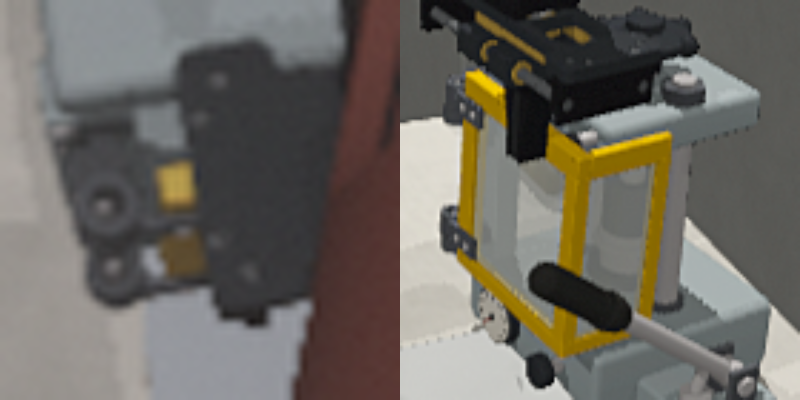

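Request:
step_arm:
  commands:
    - [[-0.005, 0, 0, 0], [-0.015, 0, 0, 0], [-0.04, 0, 0, 0], [-0.045, 0.02, -0.03, 0], [-0.045, 0.06, -0.04, 0], [-0.045, 0.105, -0.04, 0], [-0.045, 0.105, -0.04, 0], [-0.045, 0.105, -0.04, 0]]

```text
time_s: 24.28
eef_pos: [0.5006, -0.2071, 0.2458]
tool_rot: [-3.141, 0.0, 0.178]
contact_force: [0.5, 1.5, -0.4]
grip_width: 0.0004
```

Run:
```python
from h import *
c=snap('top','t15'); s=snap('side','s15')
o=r.observe();print(o['time_s'],o['eef_pos'],o['tool_rot'],o['contact_force'],o['moment'],o['grip_width'],o['joint_pos'])
im=c['pixels']
cv2.imwrite('pics/k15.png',np.hstack([cv2.resize(im[170:270,280:420],None,fx=400/100,fy=400/100,interpolation=cv2.INTER_CUBIC)[:400,:400],cv2.resize(s['pixels'][170:310,295:435],None,fx=400/140,fy=400/140)]))
po=np.array([.6479,-.0392]);M=np.array([[np.cos(YP),-np.sin(YP)],[np.sin(YP),np.cos(YP)]])
for th in(.663,.14):
  w=po+M@[-.015-.205*np.cos(th),-.14]; z=.066+.205*np.sin(th)+.0125/np.cos(th)+.01*np.tan(th)
  print(th,w,'tip z',z,'TCP',z-.022,'shift',shift([*w,z-.022],YP))
g=po+M@[-.015-.225*np.cos(.663),-.14];print(proj(c,[*g,.066+.225*np.sin(.663)]),proj(s,[*g,.066+.225*np.sin(.663)]),proj(s,[*(po+M@[-.015,-.14]),.066]))
```

```text
24.375 [ 0.5009245  -0.20626287  0.24584742] [-3.14077863e+00 -2.10373025e-04  1.79530272e-01] [-0.34160631  0.28031348  0.73738072] [-0.02181449  0.11436859 -0.00037223] 0.0002158030410731721 [-0.55607417  0.10672699  0.94645479  1.70000334 -0.0889536   1.38004413
 -0.98666308]
0.663 [ 0.49880645 -0.20816241] tip z 0.21584340381930545 TCP 0.19384340381930545 shift [-2.4  1.5 52.   0.1]
0.14 [ 0.45803289 -0.21547248] tip z 0.10863906590658366 TCP 0.08663906590658366 shift [-4.390e+01  1.500e+00  1.592e+02  1.000e-01]
[[409.04192631 242.61028758]] [[340.6851432  266.84964946]] [[409.62986415 301.50863729]]
```

View pics/k15.png

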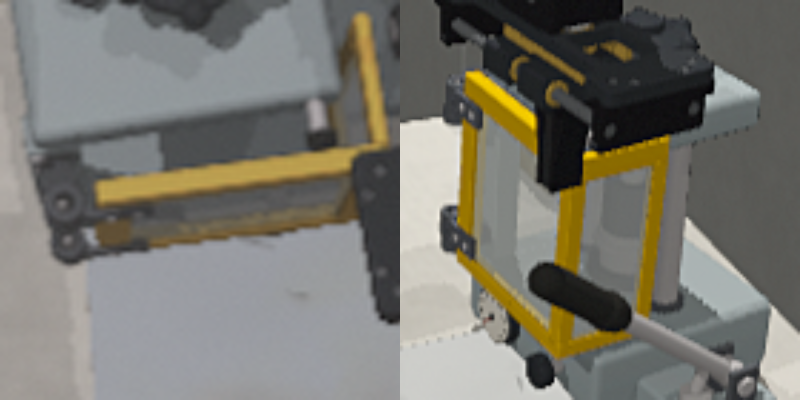

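Request:
step_arm:
  commands:
    - [[-0.0024, 0.0015, 0.04, 0], [-0.0024, 0.0015, 0.05, 0], [-0.0156, 0.0015, 0.074, 0], [-0.0296, 0.0015, 0.104, 0], [-0.0395, 0.0015, 0.135, 0], [-0.044, 0.0015, 0.158, 0], [-0.044, 0.0015, 0.16, 0], [-0.044, 0.0015, 0.16, 0]]

```text
time_s: 25.38
eef_pos: [0.4565, -0.2183, 0.0878]
tool_rot: [-3.141, 0.003, 0.177]
contact_force: [-15.8, -2.8, 25.1]
grip_width: 0.0004
```

Run:
```python
from h import *
s=snap('side','s16')
o=r.observe();print(o['time_s'],o['eef_pos'],o['tool_rot'],o['contact_force'],o['moment'],o['grip_width'],o['joint_pos'])
cv2.imwrite('pics/k16.png',cv2.resize(s['pixels'][170:320,295:445],None,fx=4,fy=4))
```

```text
25.425 [ 0.4564374  -0.21829233  0.08780052] [-3.14121674e+00  2.51608557e-03  1.76671415e-01] [-15.41750306  -2.06789581  25.00060507] [-0.50845595  3.84441345  0.09222978] 0.000246353130761085 [-0.49000774  0.18860966  0.94231375  1.98396544 -0.17393853  1.05471674
 -0.86351184]
```

View pics/k16.png

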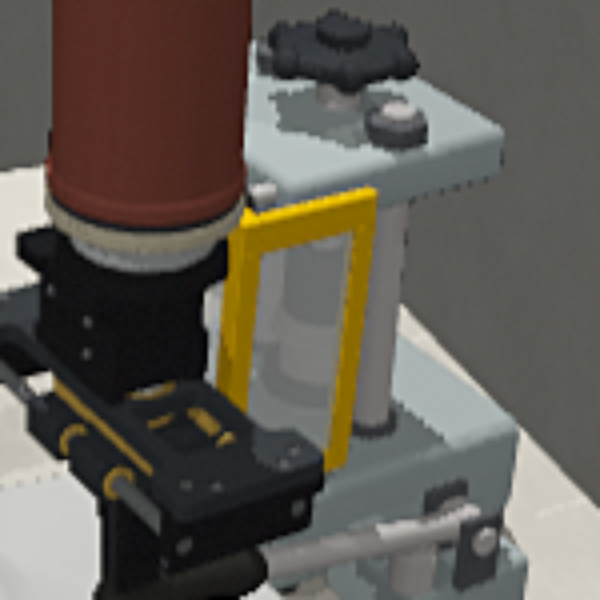

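Request:
step_arm:
  commands:
    - [[0.0045, 0, -0.025, 0], [0.0144, 0, -0.056, 0], [0.0284, 0, -0.086, 0], [0.0416, 0, -0.11, 0], [0.0416, 0, -0.115, 0], [0.0416, 0, -0.115, 0], [0.0416, 0, -0.11, 0], [0.0284, 0, -0.086, 0], [0.0144, 0, -0.056, 0], [0.0045, 0, -0.025, 0], [0, 0, -0.002, 0], [0, 0, 0, 0], [0, 0, 0, 0]]

```text
time_s: 27.05
eef_pos: [0.4553, -0.2194, 0.0871]
tool_rot: [-3.141, 0.003, 0.175]
contact_force: [-17.0, -2.4, 37.7]
grip_width: 0.0006
```

Request:
step_arm:
  commands:
    - [[0.0045, 0, -0.025, 0], [0.0144, 0, -0.056, 0], [0.0284, 0, -0.086, 0], [0.0416, 0, -0.11, 0], [0.0416, 0, -0.115, 0], [0.0416, 0, -0.115, 0], [0.0416, 0, -0.11, 0], [0.0284, 0, -0.086, 0], [0.0144, 0, -0.056, 0], [0.0045, 0, -0.025, 0], [0, 0, -0.002, 0], [0, 0, 0, 0], [0, 0, 0, 0]]

```text
time_s: 28.68
eef_pos: [0.4551, -0.2192, 0.087]
tool_rot: [-3.141, 0.004, 0.175]
contact_force: [-19.0, -1.4, 39.1]
grip_width: 0.0002
```

Request:
step_arm:
  commands:
    - [[0.0045, 0, -0.025, 0], [0.0144, 0, -0.056, 0], [0.0284, 0, -0.086, 0], [0.0416, 0, -0.11, 0], [0.0416, 0, -0.115, 0], [0.0416, 0, -0.115, 0], [0.0416, 0, -0.11, 0], [0.0284, 0, -0.086, 0], [0.0144, 0, -0.056, 0], [0.0045, 0, -0.025, 0], [0, 0, -0.002, 0], [0, 0, 0, 0], [0, 0, 0, 0]]

```text
time_s: 30.3
eef_pos: [0.4548, -0.219, 0.087]
tool_rot: [-3.14, 0.004, 0.175]
contact_force: [-20.3, -0.0, 41.0]
grip_width: 0.0007
```

Request:
step_arm:
  commands:
    - [[0.0045, 0, -0.025, 0], [0.0144, 0, -0.056, 0], [0.0284, 0, -0.086, 0], [0.0416, 0, -0.11, 0], [0.0416, 0, -0.115, 0], [0.0416, 0, -0.115, 0], [0.0416, 0, -0.11, 0], [0.0284, 0, -0.086, 0], [0.0144, 0, -0.056, 0], [0.0045, 0, -0.025, 0], [0, 0, -0.002, 0], [0, 0, 0, 0], [0, 0, 0, 0]]

```text
time_s: 31.92
eef_pos: [0.4548, -0.219, 0.087]
tool_rot: [-3.14, 0.004, 0.175]
contact_force: [-19.3, 0.7, 40.7]
grip_width: 0.0004
```

Request:
step_arm:
  commands:
    - [[0.0045, 0, -0.025, 0], [0.0144, 0, -0.056, 0], [0.0284, 0, -0.086, 0], [0.0416, 0, -0.11, 0], [0.0416, 0, -0.115, 0], [0.0416, 0, -0.115, 0], [0.0416, 0, -0.11, 0], [0.0284, 0, -0.086, 0], [0.0144, 0, -0.056, 0], [0.0045, 0, -0.025, 0], [0, 0, -0.002, 0], [0, 0, 0, 0], [0, 0, 0, 0]]

```text
time_s: 33.55
eef_pos: [0.4548, -0.219, 0.0869]
tool_rot: [-3.14, 0.004, 0.175]
contact_force: [-21.6, 0.4, 41.1]
grip_width: 0.0005
```

Request:
step_arm:
  commands:
    - [[0.0045, 0, -0.025, 0], [0.0144, 0, -0.056, 0], [0.0284, 0, -0.086, 0], [0.0416, 0, -0.11, 0], [0.0416, 0, -0.14, 0], [-0.02, 0, -0.18, 0], [-0.02, 0, -0.22, 0], [-0.02, 0.0, -0.24, 0], [-0.02, 0, -0.24, 0]]

```text
time_s: 34.67
eef_pos: [0.4383, -0.2205, 0.3261]
tool_rot: [-3.141, -0.001, 0.178]
contact_force: [-0.1, 0.2, -0.7]
grip_width: 0.0003
```

Run:
```python
from h import *
c=snap('top','t17');s=snap('side','s17')
o=r.observe();print(o['time_s'],o['eef_pos'],o['tool_rot'],o['contact_force'],o['moment'],o['grip_width'],o['joint_pos'])
a=load('side0')
f=lambda x:cv2.resize(x['pixels'][165:320,300:435],None,fx=400/135,fy=400/135)
cv2.imwrite('pics/k17.png',np.hstack([f(a),f(s)]))
cv2.imwrite('pics/l17.png',c['pixels'])
```

```text
34.775 [ 0.43766154 -0.22014987  0.32452771] [-3.14109360e+00  1.66185181e-03  1.77929915e-01] [ 0.41202066  0.56030111 -0.79440804] [-0.04385405  0.155102    0.02053242] 0.0007070361552242322 [-0.64674337 -0.13190864  0.94158709  1.67096422  0.10686717  1.55038766
 -1.10455228]
```

View pics/k17.png

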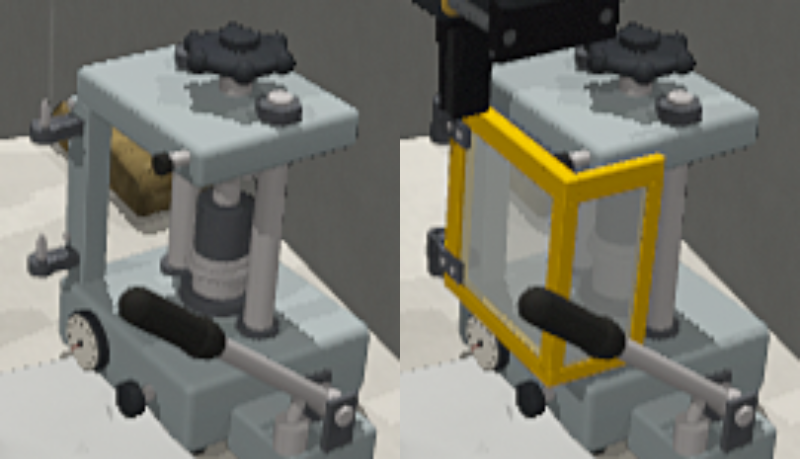

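View pics/l17.png

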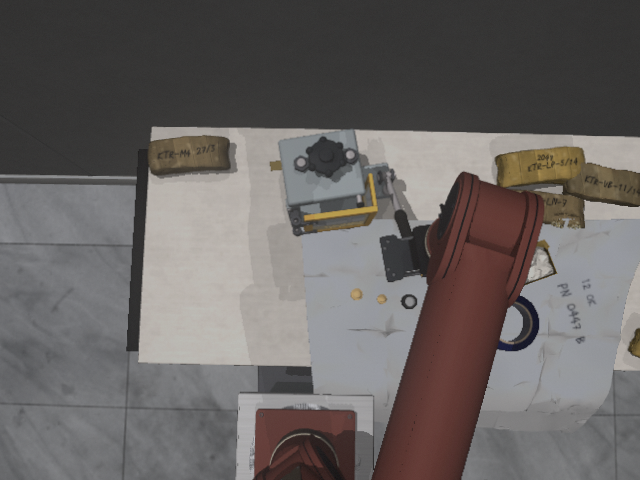

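Run:
```python
from h import *
a,m,b=[cv2.cvtColor(load(t)['pixels'],cv2.COLOR_BGR2GRAY).astype(int) for t in('side0','s15','s17')]
for u in(369,371,374): 
    for g in(a,m,b): print(u,g[222:276,u].tolist())
c=load('t17');g=c['pixels'];cv2.imwrite('pics/n.png',cv2.resize(g[180:245,275:405],None,fx=6,fy=6,interpolation=cv2.INTER_CUBIC))
```

```text
369 [100, 97, 96, 96, 97, 80, 55, 48, 52, 54, 54, 57, 61, 62, 60, 62, 63, 61, 62, 61, 63, 61, 59, 60, 60, 59, 59, 58, 55, 51, 111, 135, 130, 123, 125, 130, 123, 125, 130, 128, 127, 130, 121, 84, 48, 61, 65, 63, 61, 53, 42, 38, 35, 30]
369 [92, 115, 108, 104, 105, 104, 104, 103, 103, 109, 106, 106, 106, 107, 107, 107, 108, 107, 107, 107, 107, 107, 108, 107, 107, 107, 107, 108, 107, 105, 117, 124, 124, 122, 122, 123, 124, 122, 123, 122, 123, 123, 121, 111, 104, 107, 109, 109, 113, 88, 46, 38, 36, 31]
369 [190, 145, 98, 101, 104, 105, 103, 102, 103, 108, 105, 106, 105, 107, 107, 106, 106, 106, 106, 106, 106, 107, 106, 104, 113, 121, 123, 122, 121, 122, 123, 122, 120, 121, 121, 121, 121, 121, 121, 121, 121, 122, 120, 110, 104, 107, 107, 108, 111, 87, 46, 36, 35, 32]
371 [99, 97, 96, 98, 92, 66, 44, 54, 59, 61, 55, 51, 55, 60, 63, 60, 60, 61, 61, 62, 61, 61, 60, 61, 61, 60, 62, 61, 60, 56, 64, 117, 136, 131, 115, 122, 129, 111, 117, 128, 127, 127, 131, 104, 55, 60, 65, 61, 59, 67, 66, 46, 36, 39]
371 [136, 137, 103, 103, 105, 104, 103, 103, 98, 102, 106, 105, 106, 107, 106, 108, 108, 108,
[... 534 characters left out ...]
1, 61, 62, 62, 59, 60, 59, 60, 60, 61, 60, 50, 105, 127, 126, 123, 123, 125, 118, 120, 123, 123, 122, 125, 117, 81, 58, 63, 60, 56, 51, 108, 122, 114, 86]
374 [103, 104, 105, 104, 105, 103, 102, 101, 118, 125, 125, 123, 112, 104, 108, 109, 107, 108, 108, 108, 109, 108, 108, 108, 109, 108, 108, 107, 108, 109, 105, 117, 125, 125, 123, 123, 124, 124, 124, 124, 123, 124, 125, 121, 112, 107, 109, 108, 108, 107, 119, 125, 126, 94]
374 [132, 96, 102, 103, 104, 102, 102, 99, 108, 108, 106, 109, 107, 107, 108, 107, 108, 107, 107, 107, 107, 107, 108, 107, 106, 109, 121, 125, 125, 122, 122, 123, 123, 123, 124, 123, 123, 123, 123, 122, 123, 124, 124, 123, 113, 108, 108, 107, 108, 105, 118, 125, 125, 93]
```

View pics/n.png

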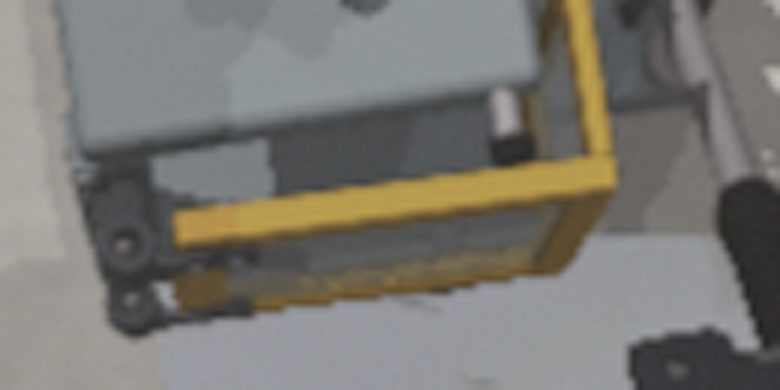

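Run:
```python
from h import *
print(r.finish_job()); print(r.observe()['time_s'])
```

```text
the job is handed in; nothing more can be done
None
the job is handed in; nothing more can be done
```

I hung the guard on both pins, swung it shut against the bumper with the closed fingers, and gave the lever six full strokes. The job was handed in at about 35 s; it reports no verdict.

**Last checks**
- **Hinges:** pin tips showed inside both knuckle rings after lowering. In the last pictures the knuckles still sit on the lugs.
- **Guard shut:** the rail runs parallel to the press front. With about 5 N on the bumper I estimated it about 0.03 rad open, roughly 5 mm at the free corner.
- **Ram:** the die had risen about 6 pixels, or 14–15 mm, and the neck seen above it at the start is gone. This is read from the picture, not from a joint value. Six strokes of 5 mm are more than the travel needs.
- **Lever:** back up at its starting position, with nothing touching the robot.
- **Bystanders:** both weights and the loupe looked unmoved in the last top view. The arm hid the vial there, so I did not confirm it, but the arm never worked near it.

**What disagreed**
- **Tool height:** the fingertips really sit about 29 mm higher than the stated tool geometry. A first close lifted off before the fingers had shut. The second closed on empty air above the rail. After that I corrected the height from the camera depth, and the next grasp held.
- **Lever force:** at the lever's stop my press overshot to about 41 N vertical and 20 N sideways, through the fingertips. That is far below the 120 N wrist limit, and the 40 N limit is for the arm or gripper body.

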